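Hang the change gears back on their hook

TASK

Put the three lathe change gears away on the angled hook of the blue tool stand: largest first, then the middle one, then the smallest. The hook may be clamped anywhere along its short rail, so feel for the end of its pin; keep each gear's boss side towards the stand and press it past the pin's two spring balls until it sits fully home, flat against the gear behind with its boss nested in that gear's recess (the largest sits on the hook's collar). Leave the other things on the bench where they are.

Things in the scene. Friction and masses are not known exactly. Their poses are not given: they have to be found in the camera images.
- hook_rail: short level rail on the front of the fixed blue tool stand, carrying the hook: a 13 mm steel pin slanting up to the robot, 50 degrees above level. The hook is clamped anywhere up to 20 mm either side of mid-rail; where is not given. Origin: where the pin's axis meets its collar's face if mid-rail, 110 mm above the table. z parallel to the pin, up; y level, along the rail; x up and back to the stand
- stand: blue steel tool stand, fixed: base plate 150 x 150 mm, upright perforated panel 150 mm wide, 155 mm high at its back, about 64 mm behind the hook's collar. Origin: centre of the base's underside. The hook's pin: 45 mm long from the collar (24 mm diameter), blunt end narrowed to 11 mm over the last 1 mm; two spring balls stick out 2.5 mm at its sides, 34 mm up; a gear passes them with about 4 to 12 N
- gear_large_mid (a point): largest change gear, steel, toothed, 68 mm outside diameter, about 270 g, boss down on the black mat. Point: on the axis, mid-thickness of the 10 mm rim; z is the axis, away from the boss. All gears: boss 26 mm diameter, 4 mm high below the rim (rim 4 mm clear of the mat); 16 mm bore; other face has a recess 32 mm diameter, 4.5 mm deep. Home, this point is 9 mm along hook_rail's z
- gear_medium_mid (a point): middle change gear, 56 mm outside diameter, about 170 g, otherwise as the largest; home on the largest this point is 19 mm along hook_rail's z
- gear_small_mid (a point): smallest change gear, 44 mm outside diameter, about 100 g, otherwise as the largest; home on the middle one this point is 29 mm along hook_rail's z
- mat: black rubber mat fixed on the bench, 260 x 340 mm, 3 mm thick, on which the gears lie; origin at the centre of its underside.
- bush: brass bush standing on the mat, 28 mm diameter, 30 mm high; origin at its underside. Leave alone.
- chuck_key: steel chuck key with a cross bar lying on the mat, 76 mm long, bar 70 mm; origin at its underside. Leave alone.
- caliper: digital caliper lying on the bench, 235 mm long, 15 mm high; origin at the underside of its middle. Leave alone.
- screwdriver: screwdriver with red handle lying on the bench. Leave alone.
- spanner: steel spanner lying on the bench. Leave alone.
- oil_bottle: small white oil bottle with red cap, 40 mm diameter, 125 mm high. Leave alone.
- grease_tin: yellow grease tin, 64 mm diameter, 50 mm high. Leave alone.
- v_block: steel V-block, 60 x 45 x 44 mm. Leave alone.
Things that resemble listed ones, but are neither listed nor needed, are in the scene too. Leave any pink look-alike of the stand alone.

How it is judged (in metres and radians):
On the way, in this order (a step that is already met when the one before it is completed fails the run):
1. the largest gear is home on the hook's collar (z of gear_large_mid in the frame of hook_rail between 0.007 and 0.011 m and x of gear_large_mid in the frame of hook_rail between -0.003 and 0.003 m and y of gear_large_mid in the frame of hook_rail between -0.023 and 0.023 m and angle between the z axis of gear_large_mid and the z axis of hook_rail, either way round below 0.09 rad), for 0.2 s.
2. then the middle gear is home against the largest (all of step 1 and z of gear_medium_mid in the frame of gear_large_mid between 0.008 and 0.012 m and x of gear_medium_mid in the frame of gear_large_mid between -0.003 and 0.003 m and y of gear_medium_mid in the frame of gear_large_mid between -0.003 and 0.003 m and angle between the z axis of gear_medium_mid and the z axis of gear_large_mid, either way round below 0.09 rad), for 0.2 s.
3. then the smallest gear is home against the middle one (all of step 2 and z of gear_small_mid in the frame of gear_medium_mid between 0.008 and 0.012 m and x of gear_small_mid in the frame of gear_medium_mid between -0.003 and 0.003 m and y of gear_small_mid in the frame of gear_medium_mid between -0.003 and 0.003 m and angle between the z axis of gear_small_mid and the z axis of gear_medium_mid, either way round below 0.09 rad), for 0.2 s.
At the end, for the whole second after the job is handed in: all three gears on the hook, boss inwards, square to the pin within 5 degrees: largest home on the collar (rim middle 9 mm along the pin, within 2 mm), then middle and smallest each 10 mm (within 2 mm) in front of the one behind and within 3 mm of its axis; at rest (all of step 3 and linear speed of each of gear_large, gear_medium, gear_small below 0.02 m/s); the robot touches nothing.
It fails at once if a bystander (bush, chuck key, caliper, screwdriver, spanner, oil bottle, grease tin or V-block) is pushed more than 30 mm away (distance of any of bush, chuck_key, caliper, screwdriver, spanner, oil_bottle, grease_tin, v_block from where it was at the start of the episode above 0.03 m).
It also fails if it takes over 72 s, if anything falls off the work surface, if the arm or the gripper's body presses on something with over 40 N, if the wrist force passes 120 N, or if a joint passes its speed limit or range.

ROBOT

A 6-joint arm with a two-finger parallel gripper is mounted at the origin on the work surface. World frame = base frame: x ahead of the robot, y to its left, z up, the work surface at z = 0. Lengths are in mm, angles in rad, forces in N, time in s.
With the tool pointing down it reaches from about 275 to 1000 mm from the base axis. Payload 8.4 kg.
Tool frame: the origin (TCP) lies at the very end of the fingers, on their centre line; the grasp point (between the pads) lies 19 mm behind it; z points along the fingers, y is the direction in which the jaws open and shut (so a half turn about z gives the same grasp; the last joint's range is limited). The gripper opens to 85 mm and grips with 20 to 120 N. Pads are 22 mm wide; open, the fingers measure 114 mm over their backs; the gripper's body (76 mm by 85 mm) begins 54 mm behind the grasp point. The pads swing forward as they close: fully open they stand 13 mm farther back than shut.
Start: joints at [1.146, 0.353, 1.633, -0, 1.155, -0.002], TCP at [256.446, 569.968, 231.281] pointing down, gripper open.
Joint ranges: [-2.63, 2.63], [-0.92, 2.1], [0.06, 2.66], [-1.3, 4.44], [0, 2.69], [-3.02, 3.02]. Speed limits (rad/s): [2.22, 2.22, 2.79, 3.14, 3.14, 3.14].

INTERFACE

Orientations are given as [roll, pitch, yaw] about the fixed x, y, z axes, in that order (R = Rz(yaw) Ry(pitch) Rx(roll)).
In Python, from rig import r gives the robot as it stands.
- The arm moves only by the tool move_arm, never from a script. Its argument "increments" is a list of rows, each an object of numbers: "tx", "ty", "tz": the shift along the tool's x, y, z in cm; "rx", "ry", "rz": the turn, a rotation vector about the tool's x, y, z in degrees; "gripper": the gripper's target within -1 to 1 (fully open at 1, half-way at 0, shut at -1). A call has 1 to 12 rows; each row shifts and turns the commanded pose from where the row before left it, along the tool's axes as they then stand; what a row does not reach is not made up. A row lasts 1/10 s, in which the tool goes at most 50 mm and 8.59 degrees, less where a joint would pass 70% of its speed; a pose out of reach is approached as far as the arm can. A call is refused whole if a number of a shift passes 5 or a number of a turn 8.59, either way. A call with a gripper value outside its range is refused whole. The fingers move at their own pace and stop on an object; "squeeze" is the grip in N (left out, the last holds). Time passes only in rows, so rows that do not move let the fingers close. It gives the time, the measured TCP pose, the force and the opening at its end, in the units of the state.
- r.sense(): the state, without advancing time (a new reading comes with each control period).
- r.grab_frame(name): name is "side" or "top" or "wrist"; returns (picture, depth): 420x560x3 uint8, red, green, blue; 420x560 float32, mm along the optical axis (not along the pixel's ray), 0 where there is no reading.
- r.camera_model(name): a dict with "fx", "fy", "cx", "cy" (pixels), "k1" (the pictures are not rectified: a ray, as slopes to the right and down, at radius r is drawn at 1 + k1 r^2 times it, then the intrinsics apply), "R" (3x3) and "t" (3): a world point X has camera coordinates R X + t; the wrist camera has in their place "hand_eye" (4x4, takes a point from camera to tool coordinates, whose origin is the TCP and whose axes are the flange's). Camera axes: x right, y down, z forward; pixel columns grow to the right and rows downward; lengths in mm; the calibration is good to about 2 mm. A picture is of the moment at which its call begins: read the wrist's pose just before it. camera_model takes no time and is no camera call.
- r.sign_off(): hands the job in, once; it reports no verdict.
Trained networks look in the newest picture that a camera, given by its name, has taken for a name from the list of things; names that differ only in an ending like _2 or _b are one class to them, and where a whole thing is asked for, a point or a joint stands for the part that bears it (a point fixed in the world has none). Each returns a list of dicts, best first, with "confidence" (0 to 1); they miss things now and then, are a little off and sometimes report something else, mostly with a low value. They report only what shows in the picture. A call takes as long as a camera call. They do not tell look-alikes from the thing itself.
- r.cut_out(query, camera): "mask" (420x560 bool, what is visible of it) and "bbox" ([left, top, right, bottom] in pixels, round what is visible of it).
- r.place_of(query, camera): "location" ([row, column] in pixels: a listed point, or the origin of a listed thing).
The state is a dict: "clock": time; "qpos": joint angles; "qvel": joint speeds; "joint_efforts": joint torques, N m; "eef_pos": TCP position; "tcp_rot": TCP orientation; "contact_force": force on the tool from outside, world axes, zero at the start; "wrist_torque": the same for the moment, N m; "opening": opening from 0.0 (shut) to 1.0 (fully open).
Only numpy, scipy, OpenCV 4.12 (cv2) and the standard library are available. Lean on these libraries where they do the work, as an engineer would, in place of code of your own. Each camera call takes 0.05 s, during which the arm holds its last target. There are 200 camera calls.

## Working session

There is one attempt and no reset: what is moved stays moved. The work goes in short steps, Python scripts to look and compute and a tool call to move; the robot and the scene stay as the last step left them, time stands still between calls to the robot, and variables do not carry over. Pictures are saved under pics/ and viewed, about 8 in all and at most 12, crops included, and the job is handed in when it is done.

Besides the shell and the picture viewer there is one more tool, called after "Request:" as name(argument=value, ...), one argument or row to a line, values as JSON. move_arm: Moves the arm, as the interface text tells. Its arguments: {"type":"object","properties":{"increments":{"type":"array","items":{"type":"object","properties":{"tx":{"type":"number"},"ty":{"type":"number"},"tz":{"type":"number"},"rx":{"type":"number"},"ry":{"type":"number"},"rz":{"type":"number"},"gripper":{"type":"number"}}}},"squeeze":{"type":"number"}},"required":["increments"]}

```bash
mkdir -p pics; ls
cat > h.py <<'E'
import numpy as np,cv2
from rig import r
from scipy.spatial.transform import Rotation as Ro
def tool():
    s=r.sense(); T=np.eye(4); T[:3,:3]=Ro.from_euler('xyz',s['tcp_rot']).as_matrix(); T[:3,3]=s['eef_pos']; return T
def pose(cam):  # camera->world
    m=r.camera_model(cam)
    if cam=='wrist': return m,tool()@np.array(m['hand_eye'])
    T=np.eye(4);R=np.array(m['R']);T[:3,:3]=R.T;T[:3,3]=-R.T@np.array(m['t']);return m,T
def rays(m,rc):  # rc Nx2 row,col -> undistorted slopes
    rc=np.atleast_2d(rc).astype(float)
    d=np.c_[(rc[:,1]-m['cx'])/m['fx'],(rc[:,0]-m['cy'])/m['fy']]
    u=d.copy()
    for _ in range(20): u=d/(1+m['k1']*(u**2).sum(1,keepdims=True))
    return np.c_[u,np.ones(len(u))]
def at_z(m,T,rc,z):
    v=rays(m,rc)@T[:3,:3].T; o=T[:3,3]; return o+v*((z-o[2])/v[:,2])[:,None]
def at_d(m,T,rc,d):
    return (rays(m,rc)*np.asarray(d).reshape(-1,1))@T[:3,:3].T+T[:3,3]
def proj(m,T,X):
    c=(np.atleast_2d(X)-T[:3,3])@T[:3,:3]; u=c[:,:2]/c[:,2:]; u=u*(1+m['k1']*(u**2).sum(1,keepdims=True))
    return np.c_[u[:,1]*m['fy']+m['cy'],u[:,0]*m['fx']+m['cx']]
E
cat > a.py <<'E'
from h import *
ims=[]
for c in ['top','side']:
    m,T=pose(c); p,d=r.grab_frame(c); np.savez('f_'+c,p=p,d=d); cv2.imwrite(f'pics/{c}0.png',p[:,:,::-1])
    print(c,T[:3,3].round(),T[:3,2].round(2),m['fx'])
    for q in ['gear_large_mid','gear_medium_mid','gear_small_mid','hook_rail','stand','mat','bush','chuck_key']:
        for o in r.place_of(q,c)[:3]:
            z={'hook_rail':110,'stand':0,'mat':0}.get(q,12)
            print(q,np.round(o['location'],1),round(o['confidence'],2),at_z(m,T,o['location'],z).round(1)[0])
print(r.sense())
E
python3 a.py
```

```text
pics
top [ 166.  -57. 1266.] [ 0.22  0.01 -0.98] 424.10323276176445
gear_large_mid [171.5 316.3] 0.59 [ 558.4 -148.2   12. ]
gear_large_mid [183.6 278. ] 0.57 [514.1 -32.   12. ]
gear_medium_mid [150.5 319.7] 0.64 [ 627.3 -156.7   12. ]
gear_small_mid [205.6 347. ] 0.72 [ 455.2 -244.3   12. ]
hook_rail [131.5 184.6] 0.67 [630.9 245.5 110. ]
hook_rail [295.7 140.1] 0.6 [159.  318.7 110. ]
hook_rail [206. 347.] 0.51 [ 431.5 -229.7  110. ]
stand [141.2 186.2] 0.98 [642.6 265.9   0. ]
stand [293.4 150. ] 0.57 [166.3 326.2   0. ]
mat [171.9 314.8] 0.7 [ 560.7 -144.4    0. ]
mat [132.5 182. ] 0.29 [671.3 282.2   0. ]
bush [151.5 357.1] 0.56 [ 629.7 -273.4   12. ]
chuck_key [137.8 283.5] 0.69 [664.  -41.9  12. ]
chuck_key [234.3 437.6] 0.61 [ 380.4 -516.2   12. ]
side [ 208. -984.  732.] [ 0.18  0.82 -0.55] 393.96491566425806
gear_large_mid [219.6 313.8] 0.48 [524.3 -19.6  12. ]
gear_medium_mid [241.1 355.4] 0.67 [ 611.9 -150.3   12. ]
gear_small_mid [269.4 312.2] 0.59 [ 455.3 -238.    12. ]
hook_rail [153.5 188.7] 0.6 [159.5 341.6 110. ]
hook_rail [153.  318.5] 0.46 [614.8 241.  110. ]
sta
[... 240 characters left out ...]
59.4] 0.5 [665.5 -47.9  12. ]
{'clock': 0.9, 'qpos': array([ 1.14558235e+00,  3.52959973e-01,  1.63342247e+00,  8.34503339e-06,
        1.15520134e+00, -2.42405280e-03]), 'qvel': array([-0.0002932 , -0.00064905, -0.0011137 ,  0.00015231,  0.00077614,
       -0.00085371]), 'joint_efforts': array([-2.27947930e-03, -6.05170369e+01, -3.42441595e+01, -1.50343881e-04,
        1.29038974e-03, -4.86759902e-06]), 'eef_pos': array([256.44904217, 569.95404084, 231.29635544]), 'tcp_rot': array([ 3.14158376e+00, -7.61315585e-06,  2.71879936e+00]), 'contact_force': array([-0.99789621,  1.13229146, -0.06341662]), 'wrist_torque': array([-0.0234595 , -0.02064115,  0.01535371]), 'opening': 1.0031798099049256}
```

Run:
```python
import cv2,numpy as np
t=cv2.imread('pics/top0.png');cv2.imwrite('pics/top1.png',cv2.resize(t[90:320,120:480],(800,511),interpolation=cv2.INTER_CUBIC))
s=cv2.imread('pics/side0.png');cv2.imwrite('pics/side1.png',cv2.resize(s[90:330,120:480],(800,533),interpolation=cv2.INTER_CUBIC))
```

```text
(no output)
```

View pics/top1.png

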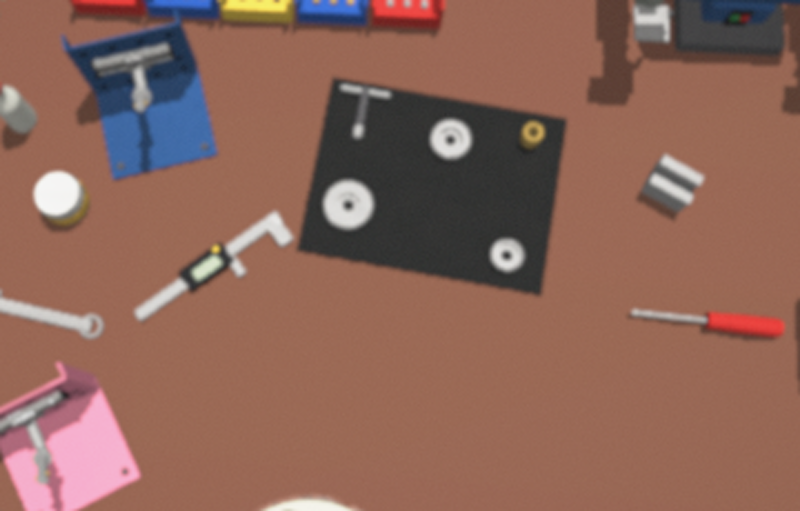

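View pics/side1.png

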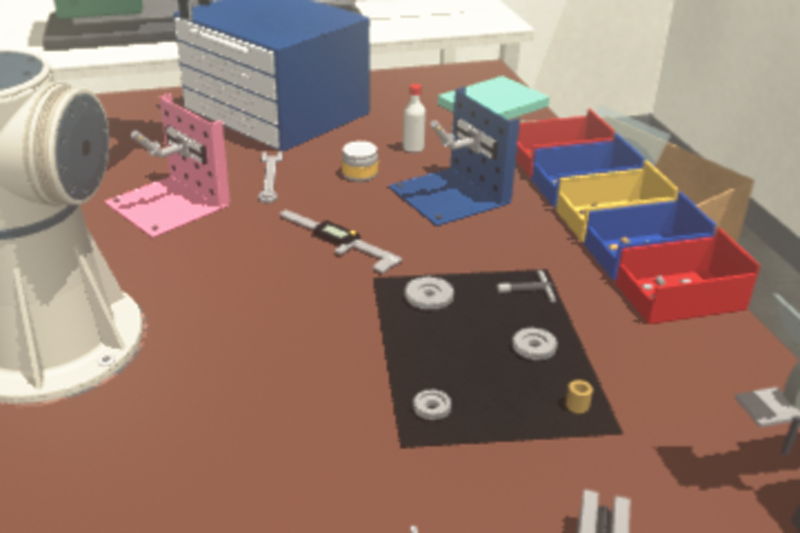

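The views show the blue stand at top1 (150,110) and the pink look-alike at (60,430), which I'll avoid. The gears are large at (348,205), medium at (450,138) and small at (507,255). Next I'll measure the stand yaw and rough pin position from the cloud, then look with the wrist camera.

```bash
cat > b.py <<'E'
from h import *
P=[]
for c in ['top','side']:
    f=np.load(f'f_{c}.npz'); m,T=pose(c)
    g=np.argwhere(f['d']>0); X=at_d(m,T,g,f['d'][g[:,0],g[:,1]]); col=f['p'][g[:,0],g[:,1]].astype(int)
    k=(abs(X[:,0]-640)<140)&(abs(X[:,1]-255)<140)&(X[:,2]>-10)&(X[:,2]<180); X=X[k];col=col[k]
    b=(col[:,2]>col[:,0]+30)
    base=X[b&(X[:,2]<14)]; 
    if c=='top': print(cv2.minAreaRect(base[:,:2].astype(np.float32)),np.median(base[:,2]))
    pan=X[b&(X[:,2]>50)]; 
    if len(pan)>20:
        cc=pan.mean(0);u=np.linalg.svd((pan-cc)[:,:])[2]; print(c,'panel',cc.round(1),u.round(3)[2],len(pan),pan.min(0).round(),pan.max(0).round())
        L=pan[:,:2];q=np.linalg.svd(L-L.mean(0),full_matrices=False)[2];print('line',q[0])
    gr=X[(~b)&(X[:,2]>60)&(abs(col[:,0]-col[:,2])<35)&(X[:,0]<690)]
    o=gr[np.argsort(gr[:,0])][:25]; print(c,len(gr)); print(o.round(0).tolist())
E
python3 b.py
```

```text
((626.7445068359375, 251.86273193359375), (131.45989990234375, 148.5227508544922), 17.116416931152344) 7.234445241745107
top panel [687.9 265.2 122.4] [-0.955 -0.295  0.015] 469 [664. 199.  50.] [727. 342. 160.]
line [-0.29507375  0.95547448]
top 442
[[592.0, 242.0, 141.0], [593.0, 240.0, 140.0], [594.0, 241.0, 146.0], [595.0, 239.0, 143.0], [595.0, 238.0, 150.0], [596.0, 244.0, 147.0], [596.0, 237.0, 140.0], [596.0, 247.0, 146.0], [596.0, 246.0, 139.0], [597.0, 236.0, 147.0], [597.0, 242.0, 145.0], [598.0, 241.0, 150.0], [599.0, 238.0, 149.0], [600.0, 245.0, 146.0], [600.0, 248.0, 143.0], [601.0, 237.0, 144.0], [601.0, 238.0, 150.0], [602.0, 242.0, 148.0], [603.0, 245.0, 146.0], [604.0, 236.0, 135.0], [605.0, 238.0, 141.0], [606.0, 240.0, 144.0], [607.0, 243.0, 143.0], [607.0, 236.0, 136.0], [609.0, 248.0, 137.0]]
side panel [710.5 215.  110.1] [0.953 0.301 0.035] 124 [663. 193.  52.] [726. 343. 156.]
line [ 0.31644935 -0.94860941]
side 397
[[597.0, 241.0, 139.0], [597.0, 241.0, 136.0], [597.0, 242.0, 143.0], [598.0, 234.0, 139.0], [598.0, 234.0, 142.0], [598.0, 236.0, 145.0], [599.0, 237.0, 149.0], [599.0, 237.0, 133.0], [601.0, 233.0, 143.0], [602.0, 234.0, 138.0], [602.0, 236.0, 145.0], [603.0, 236.0, 129.0], [603.0, 237.0, 133.0], [606.0, 234.0, 141.0], [607.0, 235.0, 129.0], [607.0, 237.0, 124.0], [611.0, 236.0, 124.0], [611.0, 240.0, 131.0], [612.0, 241.0, 126.0], [613.0, 242.0, 118.0], [614.0, 236.0, 124.0], [615.0, 238.0, 127.0], [615.0, 237.0, 120.0], [615.0, 238.0, 115.0], [616.0, 241.0, 130.0]]
```

```bash
cat >> h.py <<'E'
def rows(Tc,Tt,n,prt=True):
    """n rows from Tc to Tt in tool axes: cm, deg, rounded with carry"""
    out=[];T=Tc.copy();rv=Ro.from_matrix(Tc[:3,:3].T@Tt[:3,:3]).as_rotvec()
    for k in range(1,n+1):
        Rk=Tc[:3,:3]@Ro.from_rotvec(rv*k/n).as_matrix(); pk=Tc[:3,3]+(Tt[:3,3]-Tc[:3,3])*k/n
        s=(T[:3,:3].T@(pk-T[:3,3])/10).round(2); w=np.degrees(Ro.from_matrix(T[:3,:3].T@Rk).as_rotvec()).round(1)
        out.append(dict(zip(['tx','ty','tz','rx','ry','rz'],[float(v) for v in (*s,*w)])))
        T[:3,3]+=T[:3,:3]@s*10; T[:3,:3]=T[:3,:3]@Ro.from_rotvec(np.radians(w)).as_matrix()
    if prt:
        import json
        print('['+',\n'.join(json.dumps({a:b for a,b in q.items() if b}) for q in out)+']')
    return out,T
def mk(z,y,p):
    z=np.array(z,float);z/=np.linalg.norm(z);y=np.array(y,float);y-=z*(y@z);y/=np.linalg.norm(y)
    T=np.eye(4);T[:3,:3]=np.c_[np.cross(y,z),y,z];T[:3,3]=p;return T
PSI=np.radians(17.3)
HZ=np.array([-np.cos(np.radians(50))*np.cos(PSI),-np.cos(np.radians(50))*np.sin(PSI),np.sin(np.radians(50))]);HY=np.array([-np.sin(PSI),np.cos(PSI),0])
E
python3 - <<'E'
from h import *
print(np.round(r.camera_model('wrist')['hand_eye'],3),r.camera_model('wrist')['fx'])
T=tool();print(T.round(2))
tip=np.array([597,241,144.5])
for sg in (1,-1):
    Tt=mk(-HZ,sg*HY,tip+110*HZ); print(np.degrees(Ro.from_matrix(T[:3,:3].T@Tt[:3,:3]).as_rotvec()),Tt[:3,3])
E
```

```text
[[ 1.00000e-03 -9.63000e-01 -2.69000e-01  6.75130e+01]
 [ 1.00000e+00  1.00000e-03 -0.00000e+00 -1.08100e+00]
 [ 0.00000e+00 -2.69000e-01  9.63000e-01 -1.43827e+02]
 [ 0.00000e+00  0.00000e+00  0.00000e+00  1.00000e+00]] 364.34803764881167
[[-9.1000e-01  4.1000e-01 -0.0000e+00  2.5645e+02]
 [ 4.1000e-01  9.1000e-01  0.0000e+00  5.6995e+02]
 [ 0.0000e+00  0.0000e+00 -1.0000e+00  2.3130e+02]
 [ 0.0000e+00  0.0000e+00  0.0000e+00  1.0000e+00]]
[-14.48340887 -38.20573262 -39.79476322] [529.49207467 219.97362271 228.76488874]
[-47.853425    18.14075199 131.47533743] [529.49207467 219.97362271 228.76488874]
```

Run:
```python
from h import *
rows(tool(),mk(-HZ,HY,np.array([597,241,144.5])+110*HZ),12)
```

```text
[{"tx": -3.27, "ty": -1.73, "tz": 0.02, "rx": -1.2, "ry": -3.2, "rz": -3.3},
{"tx": -3.16, "ty": -1.91, "tz": 0.16, "rx": -1.2, "ry": -3.2, "rz": -3.3},
{"tx": -3.04, "ty": -2.1, "tz": 0.3, "rx": -1.2, "ry": -3.2, "rz": -3.3},
{"tx": -2.88, "ty": -2.27, "tz": 0.41, "rx": -1.2, "ry": -3.1, "rz": -3.4},
{"tx": -2.73, "ty": -2.45, "tz": 0.52, "rx": -1.2, "ry": -3.2, "rz": -3.3},
{"tx": -2.54, "ty": -2.62, "tz": 0.61, "rx": -1.2, "ry": -3.2, "rz": -3.3},
{"tx": -2.36, "ty": -2.77, "tz": 0.69, "rx": -1.3, "ry": -3.2, "rz": -3.3},
{"tx": -2.14, "ty": -2.91, "tz": 0.75, "rx": -1.2, "ry": -3.2, "rz": -3.3},
{"tx": -1.94, "ty": -3.05, "tz": 0.8, "rx": -1.2, "ry": -3.2, "rz": -3.3},
{"tx": -1.71, "ty": -3.17, "tz": 0.84, "rx": -1.2, "ry": -3.1, "rz": -3.4},
{"tx": -1.47, "ty": -3.29, "tz": 0.86, "rx": -1.2, "ry": -3.2, "rz": -3.3},
{"tx": -1.23, "ty": -3.38, "tz": 0.86, "rx": -1.2, "ry": -3.2, "rz": -3.3}]
```

Request:
move_arm(
  increments=[
    {"tx": -3.3,"ty": -1.7,"tz": 0.0,"rx": -1.2,"ry": -3.2,"rz": -3.3},
    {"tx": -3.2,"ty": -1.9,"tz": 0.2,"rx": -1.2,"ry": -3.2,"rz": -3.3},
    {"tx": -3.0,"ty": -2.1,"tz": 0.3,"rx": -1.2,"ry": -3.2,"rz": -3.3},
    {"tx": -2.9,"ty": -2.3,"tz": 0.4,"rx": -1.2,"ry": -3.1,"rz": -3.4},
    {"tx": -2.7,"ty": -2.4,"tz": 0.5,"rx": -1.2,"ry": -3.2,"rz": -3.3},
    {"tx": -2.5,"ty": -2.6,"tz": 0.6,"rx": -1.2,"ry": -3.2,"rz": -3.3},
    {"tx": -2.4,"ty": -2.8,"tz": 0.7,"rx": -1.3,"ry": -3.2,"rz": -3.3},
    {"tx": -2.1,"ty": -2.9,"tz": 0.8,"rx": -1.2,"ry": -3.2,"rz": -3.3},
    {"tx": -1.9,"ty": -3.1,"tz": 0.8,"rx": -1.2,"ry": -3.2,"rz": -3.3},
    {"tx": -1.7,"ty": -3.2,"tz": 0.8,"rx": -1.2,"ry": -3.1,"rz": -3.4},
    {"tx": -1.5,"ty": -3.3,"tz": 0.9,"rx": -1.2,"ry": -3.2,"rz": -3.3},
    {"tx": -1.2,"ty": -3.4,"tz": 0.9,"rx": -1.2,"ry": -3.2,"rz": -3.3},
  ],
)

```text
invalid input
```

Request:
move_arm(
  increments=[
    {},
    {},
  ],
)

```text
invalid input
```

Run:
```python
from h import *
m,T=pose('wrist');p,d=r.grab_frame('wrist');np.savez('f_w1',p=p,d=d,T=T);cv2.imwrite('pics/w1.png',p[:,:,::-1])
print(r.sense()['qpos'].round(2),tool().round(3))
for q in ['hook_rail','stand']:
  for o in r.place_of(q,'wrist'): print(q,o['location'],o['confidence'])
g=np.argwhere(d>0);X=at_d(m,T,g,d[g[:,0],g[:,1]])
print(proj(m,T,[[597,241,144.5]]))
```

```text
[ 1.15  0.35  1.63  0.    1.16 -0.  ] [[-9.12000e-01  4.10000e-01 -0.00000e+00  2.56436e+02]
 [ 4.10000e-01  9.12000e-01  0.00000e+00  5.69982e+02]
 [ 0.00000e+00  0.00000e+00 -1.00000e+00  2.31296e+02]
 [ 0.00000e+00  0.00000e+00  0.00000e+00  1.00000e+00]]
stand [198.7, 48.7] 0.58
[[593.53859404 144.20864341]]
```

View pics/w1.png

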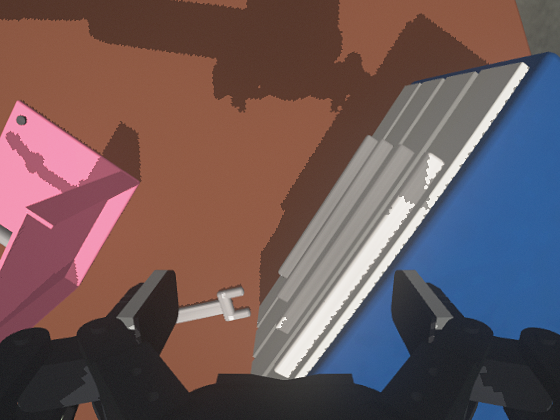

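That picture shows the start pose, because the move was refused: cabinet, pink stand, and the open finger tips at about (275,165) and (275,400). I'll retry with complete rows.

Request:
move_arm(
  increments=[
    {"tx": -3.3,"ty": -1.7,"tz": 0.0,"rx": -1.2,"ry": -3.2,"rz": -3.3,"gripper": 1},
    {"tx": -3.2,"ty": -1.9,"tz": 0.2,"rx": -1.2,"ry": -3.2,"rz": -3.3,"gripper": 1},
    {"tx": -3.0,"ty": -2.1,"tz": 0.3,"rx": -1.2,"ry": -3.2,"rz": -3.3,"gripper": 1},
    {"tx": -2.9,"ty": -2.3,"tz": 0.4,"rx": -1.2,"ry": -3.1,"rz": -3.4,"gripper": 1},
    {"tx": -2.7,"ty": -2.4,"tz": 0.5,"rx": -1.2,"ry": -3.2,"rz": -3.3,"gripper": 1},
    {"tx": -2.5,"ty": -2.6,"tz": 0.6,"rx": -1.2,"ry": -3.2,"rz": -3.3,"gripper": 1},
    {"tx": -2.4,"ty": -2.8,"tz": 0.7,"rx": -1.3,"ry": -3.2,"rz": -3.3,"gripper": 1},
    {"tx": -2.1,"ty": -2.9,"tz": 0.8,"rx": -1.2,"ry": -3.2,"rz": -3.3,"gripper": 1},
    {"tx": -1.9,"ty": -3.1,"tz": 0.8,"rx": -1.2,"ry": -3.2,"rz": -3.3,"gripper": 1},
    {"tx": -1.7,"ty": -3.2,"tz": 0.8,"rx": -1.2,"ry": -3.1,"rz": -3.4,"gripper": 1},
    {"tx": -1.5,"ty": -3.3,"tz": 0.9,"rx": -1.2,"ry": -3.2,"rz": -3.3,"gripper": 1},
    {"tx": -1.2,"ty": -3.4,"tz": 0.9,"rx": -1.2,"ry": -3.2,"rz": -3.3,"gripper": 1},
  ],
  squeeze=60,
)

```text
clock: 2.25
eef_pos: [530.3, 218.4, 228.5]
tcp_rot: [-3.14, 0.702, -2.835]
contact_force: [1.1, 1.0, -0.8]
opening: 1.001
```

```bash
cat > w.py <<'E'
from h import *
import sys
n=sys.argv[1]
m,T=pose('wrist');p,d=r.grab_frame('wrist');np.savez('f_'+n,p=p,d=d,T=T,tool=tool());cv2.imwrite(f'pics/{n}.png',p[:,:,::-1])
print(r.sense()['clock'],r.sense()['qpos'].round(2),tool()[:3,3].round(1),r.sense()['contact_force'].round(1))
for q in sys.argv[2:]:
  for o in r.place_of(q,'wrist'):
    a,b=np.round(o['location']).astype(int); print(q,np.round(o['location'],1),round(o['confidence'],2),d[a,b])
E
python3 w.py w2 hook_rail stand
```

```text
2.3 [ 0.43  0.04  2.26 -0.54  0.17 -0.95] [531.3 213.7 227. ] [-1.6 -2.4 -2.5]
hook_rail [195.3 286.6] 0.95 281.92773
stand [119.4 286.1] 0.88 368.99072
```

View pics/w2.png

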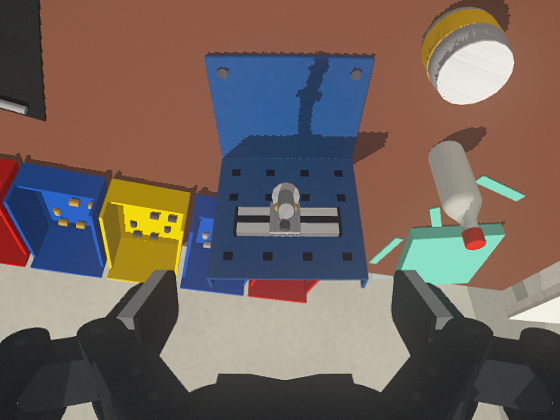

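The pin is at about (286,205), close to the optical centre column, with the rail behind it at row 220 spanning columns 236–340. Now measure it from depth.

Run:
```python
from h import *
f=np.load('f_w2.npz');m=r.camera_model('wrist');T=f['T'];d=f['d'];tl=f['tool']
g=np.argwhere(d>0);X=at_d(m,T,g,d[g[:,0],g[:,1]])
col=f['p'][g[:,0],g[:,1]].astype(int)
# panel normal
k=(g[:,0]>165)&(g[:,0]<275)&(g[:,1]>225)&(g[:,1]<350)&(col[:,2]>col[:,0]+30)
P=X[k];P=P[abs((P-np.median(P,0))@np.array([.955,.297,0]))<8];u=np.linalg.svd(P-P.mean(0),full_matrices=False)[2][2];print('panel n',u,np.degrees(np.arctan2(u[1],u[0])),P.mean(0))
# rail ends
kr=(g[:,0]>208)&(g[:,0]<236)&(g[:,1]>232)&(g[:,1]<345)&(abs(col[:,0]-col[:,2])<25)&(abs(d[g[:,0],g[:,1]]-np.median(d[222,240:255]))<15)
yy=X[kr]@HY;print('rail y',yy.min(),yy.max(),X[kr].mean(0))
HX=np.cross(HY,HZ)
k=(g[:,0]>170)&(g[:,0]<235)&(g[:,1]>262)&(g[:,1]<312)
Q=X[k];gg=g[k];h=Q@HZ;print('h sorted',np.percentile(h,[90,95,98,99.5,100]).round(1))
hm=np.percentile(h,99)
for a in (3,6):
  s=(h>hm-a);print(a,s.sum(),Q[s].mean(0).round(1),'y',np.percentile(Q[s]@HY,[2,50,98]).round(1),'x',np.percentile(Q[s]@HX,[2,50,98]).round(1),gg[s].mean(0),gg[s].min(0),gg[s].max(0))
print('tool frame tip',((np.linalg.inv(tl)@np.r_[Q[h>hm-2].mean(0),1])).round(1))
p=f['p'][165:245,255:320];cv2.imwrite('pics/w2c.png',cv2.resize(p[:,:,::-1],None,fx=8,fy=7,interpolation=cv2.INTER_NEAREST))
```

```text
panel n [-9.57290860e-01 -2.89125777e-01  7.03021036e-04] -163.19437093297032 [687.69630714 269.96334299  91.3740451 ]
rail y 0.0686556596665282 105.90770495067528 [679.10375639 266.86019779 101.11406359]
h sorted [-310.7 -301.7 -300.9 -300.4 -299.4]
3 239 [598.1 239.5 145.4] y [45.2 50.9 56.7] x [579.9 585.5 591.4] [209.9623431  285.78661088] [202 277] [218 294]
6 256 [598.  239.4 145. ] y [45.2 50.9 56.7] x [579.6 585.2 591.3] [209.4609375 285.75     ] [201 277] [218 294]
tool frame tip [ -2.1   4.9 108.3   1. ]
```

View pics/w2c.png

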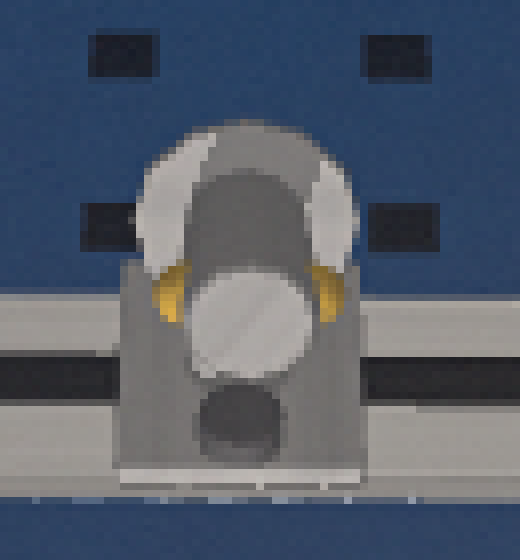

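Clean view: the pin end face is centred at about (286,211), balls to its sides, tip at world (598,239.5,145). Next I'll look at the large gear from above at the same range.

```bash
sed -i 's/radians(17.3)/radians(17.0)/' h.py
python3 - <<'E'
from h import *
print(tool()[:3,3])
rows(tool(),mk([0,0,-1],HY,[518,-26,122]),9)
E
```

```text
[529.99537505 216.40673222 227.07050881]
[{"tx": 1.45, "ty": -2.54, "tz": 0.31, "ry": 4.4},
{"tx": 1.43, "ty": -2.53, "tz": 0.41, "ry": 4.5},
{"tx": 1.38, "ty": -2.54, "tz": 0.53, "ry": 4.4},
{"tx": 1.35, "ty": -2.54, "tz": 0.63, "ry": 4.5},
{"tx": 1.28, "ty": -2.53, "tz": 0.74, "ry": 4.4},
{"tx": 1.23, "ty": -2.54, "tz": 0.83, "ry": 4.4},
{"tx": 1.16, "ty": -2.53, "tz": 0.93, "ry": 4.5},
{"tx": 1.09, "ty": -2.54, "tz": 1.01, "ry": 4.4},
{"tx": 1.0, "ty": -2.54, "tz": 1.09, "ry": 4.4}]
```

Request:
move_arm(
  increments=[
    {"tx": 1.5,"ty": -2.5,"tz": 0.3,"rx": 0,"ry": 4.4,"rz": 0,"gripper": 1},
    {"tx": 1.4,"ty": -2.5,"tz": 0.4,"rx": 0,"ry": 4.5,"rz": 0,"gripper": 1},
    {"tx": 1.4,"ty": -2.5,"tz": 0.5,"rx": 0,"ry": 4.4,"rz": 0,"gripper": 1},
    {"tx": 1.3,"ty": -2.6,"tz": 0.6,"rx": 0,"ry": 4.5,"rz": 0,"gripper": 1},
    {"tx": 1.3,"ty": -2.6,"tz": 0.7,"rx": 0,"ry": 4.4,"rz": 0,"gripper": 1},
    {"tx": 1.2,"ty": -2.5,"tz": 0.8,"rx": 0,"ry": 4.4,"rz": 0,"gripper": 1},
    {"tx": 1.2,"ty": -2.5,"tz": 0.9,"rx": 0,"ry": 4.5,"rz": 0,"gripper": 1},
    {"tx": 1.1,"ty": -2.5,"tz": 1.0,"rx": 0,"ry": 4.4,"rz": 0,"gripper": 1},
    {"tx": 1.0,"ty": -2.6,"tz": 1.1,"rx": 0,"ry": 4.4,"rz": 0,"gripper": 1},
    {"tx": 0,"ty": 0,"tz": 0,"rx": 0,"ry": 0,"rz": 0,"gripper": 1},
    {"tx": 0,"ty": 0,"tz": 0,"rx": 0,"ry": 0,"rz": 0,"gripper": 1},
  ],
)

```text
clock: 3.5
eef_pos: [524.0, -5.0, 130.2]
tcp_rot: [-3.132, 0.058, -2.847]
contact_force: [-0.4, 0.8, 0.4]
opening: 1.002
```

```bash
cat > g.py <<'E'
from h import *
import sys
# gear centre from cut-out at rim-top height z=17
q=sys.argv[1];n=sys.argv[2];rad=float(sys.argv[3])
m,T=pose('wrist');tl=tool();p,d=r.grab_frame('wrist');np.savez('f_'+n,p=p,d=d,T=T,tool=tl);cv2.imwrite(f'pics/{n}.png',p[:,:,::-1])
print(r.sense()['clock'],tl[:3,3].round(1),tl[:3,2].round(3))
for o in r.place_of(q,'wrist'): print('place',np.round(o['location'],1),round(o['confidence'],2),at_z(m,T,o['location'],12).round(1))
g=np.argwhere(d>0);X=at_d(m,T,g,d[g[:,0],g[:,1]])
c0=np.array([float(v) for v in sys.argv[4:6]])
k=(np.hypot(*(X[:,:2]-c0).T)<rad+25)&(X[:,2]>13.5)&(X[:,2]<22)
print('rim z',np.median(X[k,2]).round(1),k.sum())
(c,rr)=cv2.minEnclosingCircle(X[k,:2].astype(np.float32));print('enclosing',np.round(c,1),round(rr,1))
# bore: fit circle to rim outline in image, from recess/rim points: mean of symmetric points
h=cv2.convexHull(X[k,:2].astype(np.float32))[:,0];A=np.c_[2*h,np.ones(len(h))];s=np.linalg.lstsq(A,(h**2).sum(1),rcond=None)[0];print('hull fit',s[:2].round(1),np.sqrt(s[2]+s[0]**2+s[1]**2).round(1))
print('in tool',(tl[:3,:3].T@(np.r_[s[:2],17]-tl[:3,3])).round(1))
E
python3 g.py gear_large_mid w3 34 518 -26
```

```text
3.55 [524.   -5.  130.2] [ 0.059  0.008 -0.998]
place [185.4 260. ] 0.79 [[520.7 -27.2  12. ]]
rim z 18.1 5918
enclosing [519.6 -26.8] 34.4
hull fit [519.4 -27. ] 34.0
in tool [ 17.4 -18.6 112.5]
```

View pics/w3.png

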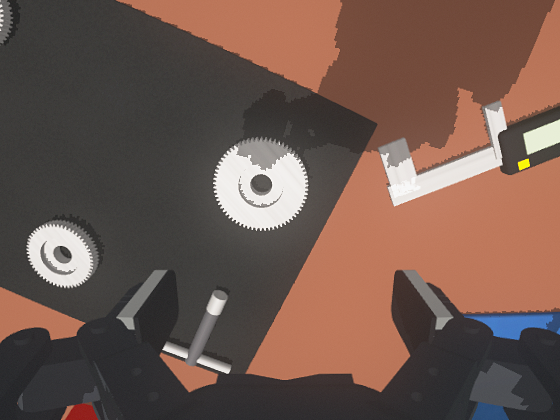

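Run:
```python
from h import *
f=np.load('f_w3.npz');m=r.camera_model('wrist');T=f['T'];d=f['d'];tl=f['tool']
g=np.argwhere((d>0)&(d<190));X=at_d(m,T,g,d[g[:,0],g[:,1]])
Q=(X-tl[:3,3])@tl[:3,:3]
for s in (1,-1):
    q=Q[(Q[:,1]*s>30)&(abs(Q[:,0])<20)]; print(len(q),'z',np.percentile(q[:,2],[50,95,99,100]).round(1));t=q[q[:,2]>np.percentile(q[:,2],99)-4];print('y',t[:,1].min(),t[:,1].max(),'x',t[:,0].min(),t[:,0].max())
g=np.argwhere(d>0);X=at_d(m,T,g,d[g[:,0],g[:,1]])
k=(np.hypot(X[:,0]-620,X[:,1]+155)<45)&(X[:,2]>15)&(X[:,2]<23);h=cv2.convexHull(X[k,:2].astype(np.float32))[:,0]
A=np.c_[2*h,np.ones(len(h))];s=np.linalg.lstsq(A,(h**2).sum(1),rcond=None)[0];print('med',s[:2],np.sqrt(s[2]+s[0]**2+s[1]**2),cv2.minEnclosingCircle(h))
rows(tool(),mk([0,0,-1],HY,[519.5,-27,45]),8)
```

```text
14132 z [-67.3 -26.2 -18.2 -13.8]
y 40.80463727958833 53.263235106256865 x -11.067666810918398 12.156414727219795
15665 z [-68.1 -27.1 -18.5 -12.9]
y -55.69811080528398 -43.36028860198456 x -10.831761266149723 11.69295920976985
med [ 621.03439132 -165.03157014] 28.229754471448622 ((621.1906127929688, -165.33351135253906), 29.175457000732422)
[{"tx": 0.19, "ty": -0.24, "tz": 1.06, "rx": -0.1, "ry": 0.4},
{"tx": 0.19, "ty": -0.24, "tz": 1.07, "ry": 0.4},
{"tx": 0.18, "ty": -0.25, "tz": 1.06, "rx": -0.1, "ry": 0.5},
{"tx": 0.16, "ty": -0.24, "tz": 1.07, "rx": -0.1, "ry": 0.4},
{"tx": 0.17, "ty": -0.25, "tz": 1.07, "rx": -0.1, "ry": 0.4, "rz": -0.1},
{"tx": 0.15, "ty": -0.25, "tz": 1.06, "ry": 0.4},
{"tx": 0.15, "ty": -0.25, "tz": 1.07, "rx": -0.1, "ry": 0.5},
{"tx": 0.13, "ty": -0.25, "tz": 1.07, "rx": -0.1, "ry": 0.4}]
```

Large gear at (519.5,−27.0). The open tips are 13 mm behind the TCP, as the interface says. Moving over it.

Request:
move_arm(
  increments=[
    {"tx": 0.2,"ty": -0.3,"tz": 1.5,"rx": -0.1,"ry": 0.4,"rz": 0,"gripper": 1},
    {"tx": 0.2,"ty": -0.2,"tz": 1.5,"rx": 0,"ry": 0.4,"rz": 0,"gripper": 1},
    {"tx": 0.2,"ty": -0.3,"tz": 1.5,"rx": -0.1,"ry": 0.5,"rz": 0,"gripper": 1},
    {"tx": 0.1,"ty": -0.2,"tz": 1.5,"rx": -0.1,"ry": 0.4,"rz": 0,"gripper": 1},
    {"tx": 0.2,"ty": -0.3,"tz": 1.5,"rx": -0.1,"ry": 0.4,"rz": 0,"gripper": 1},
    {"tx": 0.1,"ty": -0.2,"tz": 1.5,"rx": 0,"ry": 0.4,"rz": 0,"gripper": 1},
    {"tx": 0.2,"ty": -0.3,"tz": 0.5,"rx": -0.1,"ry": 0.5,"rz": 0,"gripper": 1},
    {"tx": 0.1,"ty": -0.2,"tz": 0,"rx": -0.1,"ry": 0.4,"rz": 0,"gripper": 1},
    {"tx": 0,"ty": 0,"tz": 0,"rx": 0,"ry": 0,"rz": 0,"gripper": 1},
  ],
)

```text
clock: 4.5
eef_pos: [521.2, -28.8, 35.2]
tcp_rot: [3.141, -0.001, -2.848]
contact_force: [0.2, 0.4, 0.2]
opening: 0.995
```

Run:
```python
from h import *
t=tool();print(t[:3,3],t[:3,2],r.sense()['qpos'].round(2),r.sense()['qvel'].round(3))
rows(t,mk([0,0,-1],HY,[519.5,-26,-1.5]),4)
```

```text
[521.24112705 -28.76389939  35.21665743] [-8.09084038e-04  1.81348488e-04 -9.99999656e-01] [-0.06  0.47  1.99  0.    0.68 -1.92] [ 0.004 -0.016  0.004  0.002 -0.01   0.004]
[{"tx": 0.02, "ty": 0.08, "tz": 0.92},
{"tx": 0.02, "ty": 0.08, "tz": 0.92, "rz": -0.1},
{"tx": 0.02, "ty": 0.08, "tz": 0.91},
{"tx": 0.02, "ty": 0.07, "tz": 0.92, "rz": -0.1}]
```

Request:
move_arm(
  increments=[
    {"tx": 0,"ty": 0.1,"tz": 0.9,"rx": 0,"ry": 0,"rz": 0,"gripper": 1},
    {"tx": 0,"ty": 0.1,"tz": 0.9,"rx": 0,"ry": 0,"rz": 0,"gripper": 1},
    {"tx": 0.1,"ty": 0.1,"tz": 0.9,"rx": 0,"ry": 0,"rz": 0,"gripper": 1},
    {"tx": 0,"ty": 0,"tz": 0.9,"rx": 0,"ry": 0,"rz": 0,"gripper": 1},
    {"tx": 0,"ty": 0,"tz": 0,"rx": 0,"ry": 0,"rz": 0,"gripper": 0.6},
    {"tx": 0,"ty": 0,"tz": 0,"rx": 0,"ry": 0,"rz": 0,"gripper": -1},
    {"tx": 0,"ty": 0,"tz": 0,"rx": 0,"ry": 0,"rz": 0,"gripper": -1},
    {"tx": 0,"ty": 0,"tz": 0,"rx": 0,"ry": 0,"rz": 0,"gripper": -1},
  ],
  squeeze=70,
)

```text
clock: 5.3
eef_pos: [518.9, -25.8, -0.8]
tcp_rot: [3.141, -0.001, -2.847]
contact_force: [-1.1, 0.6, -0.4]
opening: 0.754
```

Request:
move_arm(
  increments=[
    {"tx": 0,"ty": 0,"tz": -1,"rx": 0,"ry": 0,"rz": 0,"gripper": -1},
    {"tx": 0,"ty": 0,"tz": -2.5,"rx": 0,"ry": 0,"rz": 0,"gripper": -1},
    {"tx": 0,"ty": 0,"tz": -3.5,"rx": 0,"ry": 0,"rz": 0,"gripper": -1},
    {"tx": 0,"ty": 0,"tz": -3.5,"rx": 0,"ry": 0,"rz": 0,"gripper": -1},
    {"tx": 0,"ty": 0,"tz": -2.5,"rx": 0,"ry": 0,"rz": 0,"gripper": -1},
    {"tx": 0,"ty": 0,"tz": -1,"rx": 0,"ry": 0,"rz": 0,"gripper": -1},
    {"tx": 0,"ty": 0,"tz": 0,"rx": 0,"ry": 0,"rz": 0,"gripper": -1},
  ],
)

```text
clock: 6.0
eef_pos: [520.0, -26.0, 140.5]
tcp_rot: [-3.141, 0.002, -2.847]
contact_force: [-1.4, 0.6, -3.0]
opening: 0.752
```

```bash
cat > held.py <<'E'
from h import *
import sys
n=sys.argv[1];rad=float(sys.argv[2])
m,T=pose('wrist');tl=tool();p,d=r.grab_frame('wrist');np.savez('f_'+n,p=p,d=d,T=T,tool=tl);cv2.imwrite(f'pics/{n}.png',p[:,:,::-1])
print(r.sense()['clock'],tl[:3,3].round(1),r.sense()['opening'],r.sense()['contact_force'].round(1))
g=np.argwhere((d>0)&(d<230));Q=(at_d(m,T,g,d[g[:,0],g[:,1]])-tl[:3,3])@tl[:3,:3]
k=(np.hypot(Q[:,0],Q[:,1])<rad-1)&(Q[:,2]>-35)&(Q[:,2]<5);Q=Q[k];zm=np.median(Q[:,2]);print('face z',zm,len(Q))
w=Q[abs(Q[:,2]-zm)<2.5];A=np.c_[w[:,:2],np.ones(len(w))];s=np.linalg.lstsq(A,w[:,2],rcond=None)[0];print('tilt deg dz/dx,dz/dy',np.degrees(s[:2]).round(1),s[2].round(1))
# outline at +x/-x side (fingers hide the +-y): circle fit on cloud within |y|<0.6rad
g=np.argwhere((d>0)&(d<230));Q=(at_d(m,T,g,d[g[:,0],g[:,1]])-tl[:3,3])@tl[:3,:3]
w=Q[(abs(Q[:,2]-zm)<2.5)&(abs(Q[:,1])<0.7*rad)&(abs(Q[:,0])<rad+8)]
c=[]
for y in np.arange(-.6,.61,.1)*rad:
    b=w[abs(w[:,1]-y)<.05*rad]
    if len(b)>5: c.append([y,b[:,0].min(),b[:,0].max()])
c=np.array(c);print('centre x',((c[:,1]+c[:,2])/2).round(1))
P=np.r_[c[:,[1,0]],c[:,[2,0]]];A=np.c_[2*P,np.ones(len(P))];s=np.linalg.lstsq(A,(P**2).sum(1),rcond=None)[0];print('circle',s[:2].round(2),np.sqrt(s[2]+s[0]**2+s[1]**2).round(1))
E
python3 held.py w4 34
```

```text
6.05 [520.  -26.  140.5] 0.7535387361911744 [-0.2  0.  -3. ]
face z -18.84696906239219 20870
tilt deg dz/dx,dz/dy [ 0.2 -0.1] -19.0
centre x [-0.8 -1.  -0.6 -0.8 -1.1 -0.8 -0.7 -0.5 -0.7 -0.3 -0.6 -0.5 -1.2]
circle [-0.73 -1.28] 34.3
```

View pics/w4.png

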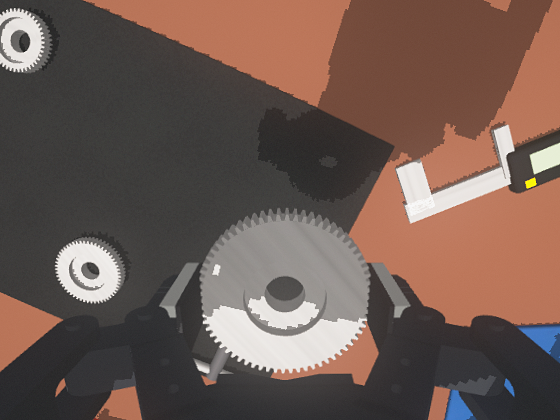

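Large gear is held square, with its centre at tool (−0.7,−1.3) in camera coordinates (so the camera's y bias is about −1.3). The medium gear is visible at (90,270). I'll carry the large gear to the pin.

```bash
cat > pre.py <<'E'
from h import *
import sys
# args: gear centre x,y (measured in tool), boss bottom z, standoff, nrows
gx,gy,gz,so,n=[float(v) for v in sys.argv[1:6]]
tip=np.array([598.1,239.5,145.4])
Tt=mk(-HZ,HY,[0,0,0]);Tt[:3,3]=tip+so*HZ-Tt[:3,:3]@[gx,gy,gz]
t=tool();s=r.sense();print(s['clock'],s['opening'].round(3),'F',s['contact_force'].round(1),'F tool',(t[:3,:3].T@s['contact_force']).round(1),'q',s['qpos'].round(2))
print('delta in tool',(t[:3,:3].T@(Tt[:3,3]-t[:3,3])).round(1),np.degrees(Ro.from_matrix(t[:3,:3].T@Tt[:3,:3]).as_rotvec()).round(2))
if n: rows(t,Tt,int(n))
E
python3 pre.py -.73 -1.28 -5 45 12
```

```text
Traceback (most recent call last):
  File "pre.py", line 7, in <module>
    t=tool();s=r.sense();print(s['clock'],s['opening'].round(3),'F',s['contact_force'].round(1),'F tool',(t[:3,:3].T@s['contact_force']).round(1),'q',s['qpos'].round(2))
                                          ^^^^^^^^^^^^^^^^^^
AttributeError: 'float' object has no attribute 'round'
```

```bash
sed -i "s/s\['opening'\].round(3)/round(s['opening'],3)/" pre.py; python3 pre.py -.73 -1.28 -5 45 12
```

```text
6.05 0.754 F [-0.2  0.  -3. ] F tool [0.1 0.1 3. ] q [-0.05  0.3   1.94  0.    0.9  -1.92]
delta in tool [-126.3  232.3  -36.4] [-3.0e-02 -4.0e+01 -1.4e-01]
[{"tx": -1.05, "ty": 1.94, "tz": -0.3, "ry": -3.3},
{"tx": -1.07, "ty": 1.93, "tz": -0.25, "ry": -3.4},
{"tx": -1.08, "ty": 1.94, "tz": -0.17, "ry": -3.3},
{"tx": -1.09, "ty": 1.93, "tz": -0.12, "ry": -3.3},
{"tx": -1.1, "ty": 1.94, "tz": -0.05, "ry": -3.4, "rz": -0.1},
{"tx": -1.1, "ty": 1.93, "tz": 0.01, "ry": -3.3},
{"tx": -1.09, "ty": 1.94, "tz": 0.08, "ry": -3.3},
{"tx": -1.09, "ty": 1.93, "tz": 0.13, "ry": -3.4},
{"tx": -1.08, "ty": 1.93, "tz": 0.21, "ry": -3.3},
{"tx": -1.07, "ty": 1.94, "tz": 0.26, "ry": -3.3},
{"tx": -1.05, "ty": 1.93, "tz": 0.33, "ry": -3.4},
{"tx": -1.03, "ty": 1.93, "tz": 0.38, "ry": -3.3}]
```

Request:
move_arm(
  increments=[
    {"tx": -1.0,"ty": 1.9,"tz": -0.3,"rx": 0,"ry": -3.3,"rz": 0,"gripper": -1},
    {"tx": -1.1,"ty": 1.9,"tz": -0.3,"rx": 0,"ry": -3.4,"rz": 0,"gripper": -1},
    {"tx": -1.1,"ty": 2.0,"tz": -0.2,"rx": 0,"ry": -3.3,"rz": 0,"gripper": -1},
    {"tx": -1.1,"ty": 1.9,"tz": -0.1,"rx": 0,"ry": -3.3,"rz": 0,"gripper": -1},
    {"tx": -1.1,"ty": 2.0,"tz": 0,"rx": 0,"ry": -3.4,"rz": -0.1,"gripper": -1},
    {"tx": -1.1,"ty": 1.9,"tz": 0,"rx": 0,"ry": -3.3,"rz": 0,"gripper": -1},
    {"tx": -1.1,"ty": 1.9,"tz": 0.1,"rx": 0,"ry": -3.3,"rz": 0,"gripper": -1},
    {"tx": -1.1,"ty": 1.9,"tz": 0.1,"rx": 0,"ry": -3.4,"rz": 0,"gripper": -1},
    {"tx": -1.1,"ty": 1.9,"tz": 0.2,"rx": 0,"ry": -3.3,"rz": 0,"gripper": -1},
    {"tx": -1.1,"ty": 1.9,"tz": 0.3,"rx": 0,"ry": -3.3,"rz": 0,"gripper": -1},
    {"tx": -1.0,"ty": 2.0,"tz": 0.3,"rx": 0,"ry": -3.4,"rz": 0,"gripper": -1},
    {"tx": -1.0,"ty": 1.9,"tz": 0.4,"rx": 0,"ry": -3.3,"rz": 0,"gripper": -1},
  ],
)

```text
clock: 7.25
eef_pos: [568.7, 204.1, 169.4]
tcp_rot: [-3.126, 0.63, -2.845]
contact_force: [0.6, -0.7, -2.8]
opening: 0.757
```

```bash
python3 pre.py -.73 -1.28 -5 12 5
```

```text
7.25 0.757 F [ 0.6 -0.7 -2.8] F tool [ 1.3 -0.9  2.5] q [ 0.38  0.2   2.2  -0.51  0.13 -0.99]
delta in tool [-15.7  27.1  34.7] [-0.89 -3.89  0.01]
[{"tx": -0.31, "ty": 0.54, "tz": 0.69, "rx": -0.2, "ry": -0.8},
{"tx": -0.31, "ty": 0.54, "tz": 0.71, "rx": -0.2, "ry": -0.8},
{"tx": -0.29, "ty": 0.54, "tz": 0.7, "rx": -0.1, "ry": -0.7},
{"tx": -0.29, "ty": 0.53, "tz": 0.71, "rx": -0.2, "ry": -0.8},
{"tx": -0.28, "ty": 0.54, "tz": 0.72, "rx": -0.2, "ry": -0.8}]
```

Request:
move_arm(
  increments=[
    {"tx": -0.3,"ty": 0.5,"tz": 0.3,"rx": -0.2,"ry": -0.8,"rz": 0,"gripper": -1},
    {"tx": -0.3,"ty": 0.6,"tz": 0.3,"rx": -0.2,"ry": -0.8,"rz": 0,"gripper": -1},
    {"tx": -0.3,"ty": 0.5,"tz": 0.3,"rx": -0.1,"ry": -0.7,"rz": 0,"gripper": -1},
    {"tx": -0.3,"ty": 0.6,"tz": 0.3,"rx": -0.2,"ry": -0.8,"rz": 0,"gripper": -1},
    {"tx": -0.3,"ty": 0.5,"tz": 0.3,"rx": -0.2,"ry": -0.8,"rz": 0,"gripper": -1},
    {"tx": 0,"ty": 0,"tz": 0,"rx": 0,"ry": 0,"rz": 0,"gripper": -1},
    {"tx": 0,"ty": 0,"tz": 0,"rx": 0,"ry": 0,"rz": 0,"gripper": -1},
  ],
)

```text
clock: 7.95
eef_pos: [582.3, 233.7, 170.0]
tcp_rot: [-3.137, 0.692, -2.841]
contact_force: [0.3, 0.4, -2.6]
opening: 0.752
```

```bash
python3 pre.py -.73 -1.28 -5 12 4; python3 held.py w5 34; python3 -c "
import cv2
p=cv2.imread('pics/w5.png')[180:400,170:400];cv2.imwrite('pics/w5c.png',cv2.resize(p,None,fx=2.6,fy=2.6,interpolation=cv2.INTER_CUBIC))"
```

```text
7.95 0.752 F [ 0.3  0.4 -2.6] F tool [1.3 0.3 2.2] q [ 0.42  0.23  2.2  -1.3   0.09 -0.18]
delta in tool [ 3.6  2.3 22.7] [-0.08 -0.36  0.19]
[{"tx": 0.09, "ty": 0.06, "tz": 0.57, "ry": -0.1},
{"tx": 0.09, "ty": 0.05, "tz": 0.56, "ry": -0.1, "rz": 0.1},
{"tx": 0.09, "ty": 0.06, "tz": 0.57, "rx": -0.1, "ry": -0.1},
{"tx": 0.09, "ty": 0.05, "tz": 0.57, "ry": -0.1, "rz": 0.1}]
8.0 [582.3 233.7 170. ] 0.754833583707788 [ 0.3 -0.2 -3.5]
face z -18.789932497311874 20939
tilt deg dz/dx,dz/dy [ 0.2 -0.1] -18.9
centre x [-1.4 -1.6 -1.6 -1.4 -1.4 -1.2 -1.3 -1.5 -1.4 -1.2 -1.5 -1.7 -2. ]
circle [-1.47 -0.99] 34.3
```

View pics/w5c.png

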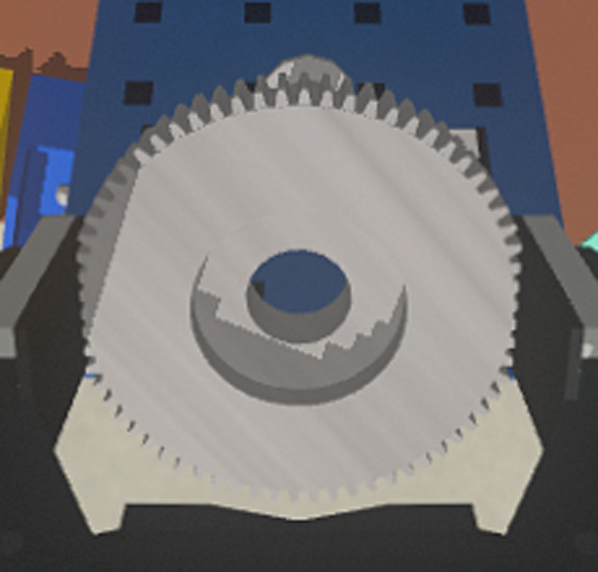

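The gear is square and the collar shows behind the rim at crop (305,70). But j4 is at its −1.3 limit, because the forearm is nearly parallel to the pin (wrist singularity). The bore has plenty of slack, so I'll tilt the tool 8° steeper, pivoting about the bore entry, and insert that way.

```bash
cat > pre.py <<'E'
from h import *
import sys
# args: gear centre x,y, boss-bottom z (measured in tool), standoff before tip, extra pitch deg (tool), nrows
gx,gy,gz,so,pt,n=[float(v) for v in sys.argv[1:7]]
tip=np.array([598.1,239.5,145.4])
Tt=mk(-HZ,HY,[0,0,0]);Tt[:3,:3]=Tt[:3,:3]@Ro.from_euler('y',pt,degrees=True).as_matrix();Tt[:3,3]=tip+so*HZ-Tt[:3,:3]@[gx,gy,gz]
t=tool();s=r.sense();print(s['clock'],round(s['opening'],3),'F',s['contact_force'].round(1),'F tool',(t[:3,:3].T@s['contact_force']).round(1),'q',s['qpos'].round(2))
print('delta in tool',(t[:3,:3].T@(Tt[:3,3]-t[:3,3])).round(1),np.degrees(Ro.from_matrix(t[:3,:3].T@Tt[:3,:3]).as_rotvec()).round(2))
bo=t[:3,3]+t[:3,:3]@[gx,gy,gz]-tip;HX=np.cross(HY,HZ)
print('bore entry rel. tip, hook axes x,y,z',(bo@HX).round(1),(bo@HY).round(1),(bo@HZ).round(1), 'HZ step in tool /mm',(-Tt[:3,:3].T@HZ).round(3))
if n: rows(t,Tt,int(n))
E
python3 pre.py -1.1 -1.1 -5 8 8 6
```

```text
8.0 0.755 F [ 0.3 -0.2 -3.5] F tool [ 2.1 -0.3  2.9] q [ 0.42  0.23  2.2  -1.3   0.09 -0.18]
delta in tool [ 5.   2.2 26.6] [-0.09  7.68  0.17]
bore entry rel. tip, hook axes x,y,z 4.5 -2.1 34.8 HZ step in tool /mm [-0.139  0.     0.99 ]
[{"tx": 0.08, "ty": 0.04, "tz": 0.44, "ry": 1.3},
{"tx": 0.08, "ty": 0.03, "tz": 0.45, "ry": 1.3, "rz": 0.1},
{"tx": 0.06, "ty": 0.04, "tz": 0.45, "ry": 1.2},
{"tx": 0.05, "ty": 0.03, "tz": 0.45, "rx": -0.1, "ry": 1.3},
{"tx": 0.05, "ty": 0.04, "tz": 0.45, "ry": 1.3},
{"tx": 0.03, "ty": 0.04, "tz": 0.45, "ry": 1.3, "rz": 0.1}]
```

Request:
move_arm(
  increments=[
    {"tx": 0.1,"ty": 0,"tz": 0,"rx": 0,"ry": 1.5,"rz": 0,"gripper": -1},
    {"tx": 0.1,"ty": 0,"tz": 0.2,"rx": 0,"ry": 1.5,"rz": 0.1,"gripper": -1},
    {"tx": 0.1,"ty": 0.1,"tz": 0.3,"rx": 0,"ry": 1.5,"rz": 0,"gripper": -1},
    {"tx": 0.1,"ty": 0,"tz": 0.4,"rx": -0.1,"ry": 1.5,"rz": 0,"gripper": -1},
    {"tx": 0,"ty": 0.1,"tz": 0.5,"rx": 0,"ry": 1.0,"rz": 0,"gripper": -1},
    {"tx": 0,"ty": 0,"tz": 0.5,"rx": 0,"ry": 0.7,"rz": 0.1,"gripper": -1},
    {"tx": 0,"ty": 0,"tz": 0.4,"rx": 0,"ry": 0,"rz": 0,"gripper": -1},
    {"tx": 0,"ty": 0,"tz": 0,"rx": 0,"ry": 0,"rz": 0,"gripper": -1},
  ],
)

```text
clock: 8.8
eef_pos: [593.3, 237.1, 151.0]
tcp_rot: [-3.139, 0.582, -2.848]
contact_force: [0.2, -0.6, -2.0]
opening: 0.754
```

```bash
python3 pre.py -1.1 -1.1 -5 8 8 3
```

```text
8.8 0.754 F [ 0.2 -0.6 -2. ] F tool [ 1.1 -0.6  1.7] q [ 0.41  0.28  2.11 -0.39  0.18 -1.08]
delta in tool [0.8 2.  4.6] [-0.25  1.34 -0.16]
bore entry rel. tip, hook axes x,y,z 1.2 -2.0 12.5 HZ step in tool /mm [-0.139  0.     0.99 ]
[{"tx": 0.03, "ty": 0.07, "tz": 0.15, "rx": -0.1, "ry": 0.4, "rz": -0.1},
{"tx": 0.02, "ty": 0.06, "tz": 0.15, "rx": -0.1, "ry": 0.5},
{"tx": 0.03, "ty": 0.07, "tz": 0.16, "ry": 0.4, "rz": -0.1}]
```

Request:
move_arm(
  increments=[
    {"tx": 0.1,"ty": 0.2,"tz": 0.2,"rx": -0.2,"ry": 0.8,"rz": -0.1,"gripper": -1},
    {"tx": 0,"ty": 0,"tz": 0.3,"rx": 0,"ry": 0.4,"rz": 0,"gripper": -1},
    {"tx": 0,"ty": 0,"tz": 0,"rx": 0,"ry": 0,"rz": 0,"gripper": -1},
  ],
)

```text
clock: 9.1
eef_pos: [594.9, 239.9, 146.9]
tcp_rot: [3.141, 0.562, -2.847]
contact_force: [0.7, -0.1, -3.4]
opening: 0.756
```

```bash
python3 pre.py -1.1 -1.1 -5 -6 8 3
```

```text
9.1 0.756 F [ 0.7 -0.1 -3.4] F tool [ 1.3 -0.3  3.2] q [ 0.41  0.29  2.09 -0.32  0.2  -1.16]
delta in tool [-1.4 -0.2 13.8] [-0.03  0.2  -0.12]
bore entry rel. tip, hook axes x,y,z 0.5 0.2 7.8 HZ step in tool /mm [-0.139  0.     0.99 ]
[{"tx": -0.05, "ty": -0.01, "tz": 0.46, "ry": 0.1},
{"tx": -0.04, "tz": 0.46, "rz": -0.1},
{"tx": -0.05, "ty": -0.01, "tz": 0.46, "ry": 0.1}]
```

Aligned. Pushing the bore entry 7 mm past the tip, then check forces.

Request:
move_arm(
  increments=[
    {"tx": 0,"ty": 0,"tz": 0.4,"rx": 0,"ry": 0,"rz": 0,"gripper": -1},
    {"tx": -0.05,"ty": 0,"tz": 0.4,"rx": 0,"ry": 0,"rz": 0,"gripper": -1},
    {"tx": -0.05,"ty": 0,"tz": 0.4,"rx": 0,"ry": 0,"rz": 0,"gripper": -1},
    {"tx": -0.05,"ty": 0,"tz": 0.3,"rx": 0,"ry": 0,"rz": 0,"gripper": -1},
  ],
)

```text
clock: 9.5
eef_pos: [603.8, 242.8, 134.7]
tcp_rot: [3.14, 0.562, -2.848]
contact_force: [0.4, -0.4, -2.9]
opening: 0.754
```

```bash
python3 pre.py -1.1 -1.1 -5 -25 8 5
```

```text
9.5 0.754 F [ 0.4 -0.4 -2.9] F tool [ 1.3 -0.5  2.6] q [ 0.41  0.33  2.08 -0.35  0.18 -1.13]
delta in tool [-2.5 -0.3 17.3] [-0.02  0.19 -0.14]
bore entry rel. tip, hook axes x,y,z -0.2 0.4 -7.5 HZ step in tool /mm [-0.139  0.     0.99 ]
[{"tx": -0.05, "ty": -0.01, "tz": 0.35},
{"tx": -0.05, "tz": 0.34, "ry": 0.1, "rz": -0.1},
{"tx": -0.05, "ty": -0.01, "tz": 0.35},
{"tx": -0.05, "ty": -0.01, "tz": 0.34, "ry": 0.1},
{"tx": -0.06, "tz": 0.35}]
```

Request:
move_arm(
  increments=[
    {"tx": -0.05,"ty": 0,"tz": 0.3,"rx": 0,"ry": 0,"rz": 0,"gripper": -1},
    {"tx": -0.05,"ty": 0,"tz": 0.3,"rx": 0,"ry": 0,"rz": 0,"gripper": -1},
    {"tx": -0.05,"ty": 0,"tz": 0.3,"rx": 0,"ry": 0,"rz": 0,"gripper": -1},
    {"tx": -0.05,"ty": 0,"tz": 0.3,"rx": 0,"ry": 0,"rz": 0,"gripper": -1},
    {"tx": -0.05,"ty": 0,"tz": 0.3,"rx": 0,"ry": 0,"rz": 0,"gripper": -1},
    {"tx": -0.05,"ty": 0,"tz": 0.3,"rx": 0,"ry": 0,"rz": 0,"gripper": -1},
  ],
)

```text
clock: 10.1
eef_pos: [615.6, 246.5, 121.3]
tcp_rot: [3.14, 0.562, -2.848]
contact_force: [-1.7, -0.6, -2.8]
opening: 0.753
```

```bash
python3 pre.py -1.1 -1.1 -5 -36 8 3
```

```text
10.1 0.753 F [-1.7 -0.6 -2.8] F tool [ 3.  -0.   1.4] q [ 0.41  0.37  2.07 -0.38  0.16 -1.09]
delta in tool [-0.7 -0.4 10.3] [-0.01  0.22 -0.14]
bore entry rel. tip, hook axes x,y,z 0.7 0.4 -25.7 HZ step in tool /mm [-0.139  0.     0.99 ]
[{"tx": -0.02, "ty": -0.01, "tz": 0.34, "ry": 0.1},
{"tx": -0.03, "ty": -0.02, "tz": 0.35, "rz": -0.1},
{"tx": -0.02, "ty": -0.01, "tz": 0.34, "ry": 0.1}]
```

Request:
move_arm(
  increments=[
    {"tx": -0.05,"ty": 0,"tz": 0.3,"rx": 0,"ry": 0,"rz": 0,"gripper": -1},
    {"tx": -0.05,"ty": 0,"tz": 0.3,"rx": 0,"ry": 0,"rz": 0,"gripper": -1},
    {"tx": -0.05,"ty": 0,"tz": 0.3,"rx": 0,"ry": 0,"rz": 0,"gripper": -1},
    {"tx": -0.05,"ty": 0,"tz": 0.3,"rx": 0,"ry": 0,"rz": 0,"gripper": -1},
    {"tx": 0,"ty": 0,"tz": 0,"rx": 0,"ry": 0,"rz": 0,"gripper": 1},
    {"tx": 0,"ty": 0,"tz": 0,"rx": 0,"ry": 0,"rz": 0,"gripper": 1},
    {"tx": 0,"ty": 0,"tz": 0,"rx": 0,"ry": 0,"rz": 0,"gripper": 1},
  ],
)

```text
clock: 10.8
eef_pos: [623.7, 249.0, 113.3]
tcp_rot: [3.14, 0.564, -2.848]
contact_force: [-0.9, -0.0, 0.7]
opening: 0.998
```

```bash
python3 pre.py -1.1 -1.1 -5 -36 8 0
```

```text
10.8 0.998 F [-0.9 -0.   0.7] F tool [ 0.3  0.2 -1.1] q [ 0.41  0.39  2.05 -0.41  0.15 -1.07]
delta in tool [ 2.2 -0.5 -1.1] [ 0.01  0.31 -0.14]
bore entry rel. tip, hook axes x,y,z 2.0 0.5 -37.3 HZ step in tool /mm [-0.139  0.     0.99 ]
```

```bash
cat > face.py <<'E'
from h import *
import sys
# plane of gear front face: args name r_in r_out expected height from collar
n=sys.argv[1];ri,ro,ht=[float(v) for v in sys.argv[2:5]]
m,T=pose('wrist');tl=tool();p,d=r.grab_frame('wrist');np.savez('f_'+n,p=p,d=d,T=T,tool=tl);cv2.imwrite(f'pics/{n}.png',p[:,:,::-1])
tip=np.array([598.1,239.5,145.4]);HX=np.cross(HY,HZ);B=np.c_[HX,HY,HZ]
g=np.argwhere(d>0);Q=(at_d(m,T,g,d[g[:,0],g[:,1]])-tip)@B;Q[:,2]+=45
k=(np.hypot(Q[:,0]+1,Q[:,1])>ri)&(np.hypot(Q[:,0]+1,Q[:,1])<ro)&(abs(Q[:,2]-ht)<14);Q=Q[k]
for _ in range(4):
    s=np.linalg.lstsq(np.c_[Q[:,:2],np.ones(len(Q))],Q[:,2],rcond=None)[0];e=Q@[-s[0],-s[1],1]-s[2];Q=Q[abs(e)<max(1.0,1.5*e.std())]
print(r.sense()['clock'],'face height',s[2].round(2),'want',ht,'tilt deg',np.degrees(s[:2]).round(2),len(Q),'of',k.sum(),'rms',e.std().round(2))
E
python3 face.py w6 18 32 14
```

```text
10.85 face height 14.19 want 14.0 tilt deg [ 0.04 -0.08] 11313 of 12560 rms 0.48
```

The large gear slid home by itself (face height 14.2 against 14.0, tilt under 0.1°). Retracting and moving to the medium gear.

Request:
move_arm(
  increments=[
    {"tx": 0,"ty": 0,"tz": -1.5,"rx": 0,"ry": 0,"rz": 0,"gripper": 1},
    {"tx": 0,"ty": 0,"tz": -2.5,"rx": 0,"ry": 0,"rz": 0,"gripper": 1},
    {"tx": 0,"ty": 0,"tz": -2.5,"rx": 0,"ry": 0.5,"rz": 0,"gripper": 1},
    {"tx": 0,"ty": 0,"tz": -1.5,"rx": 0,"ry": 1,"rz": 0,"gripper": 1},
  ],
)

```text
clock: 11.25
eef_pos: [581.8, 236.2, 181.8]
tcp_rot: [3.14, 0.537, -2.848]
contact_force: [-0.8, -0.0, 0.1]
opening: 0.996
```

```bash
cat > goto.py <<'E'
from h import *
import sys
# tool down, gear-axis vertical, pitched: x y z pitch n
x,y,z,pt,n=[float(v) for v in sys.argv[1:6]]
Tt=mk([0,0,-1],HY,[x,y,z]);Tt[:3,:3]=Tt[:3,:3]@Ro.from_euler('y',pt,degrees=True).as_matrix()
t=tool();s=r.sense();print(s['clock'],t[:3,3].round(1),'q',s['qpos'].round(2),s['contact_force'].round(1))
print('delta',(t[:3,:3].T@(Tt[:3,3]-t[:3,3])).round(1),np.degrees(Ro.from_matrix(t[:3,:3].T@Tt[:3,:3]).as_rotvec()).round(1))
rows(t,Tt,int(n))
E
python3 goto.py 621 -165 120 10 14
```

```text
11.25 [581.8 236.2 181.8] q [ 0.42  0.22  2.08 -0.2   0.32 -1.28] [-0.8 -0.   0.1]
delta [  99.2 -395.4   12.2] [ 0.1 40.8 -0.1]
[{"tx": 0.71, "ty": -2.82, "tz": 0.09, "ry": 2.9},
{"tx": 0.7, "ty": -2.83, "tz": 0.12, "ry": 2.9},
{"tx": 0.7, "ty": -2.82, "tz": 0.16, "ry": 2.9},
{"tx": 0.69, "ty": -2.83, "tz": 0.19, "ry": 2.9},
{"tx": 0.67, "ty": -2.82, "tz": 0.23, "ry": 3.0},
{"tx": 0.67, "ty": -2.83, "tz": 0.26, "ry": 2.9},
{"tx": 0.65, "ty": -2.82, "tz": 0.3, "ry": 2.9, "rz": -0.1},
{"tx": 0.63, "ty": -2.82, "tz": 0.32, "ry": 2.9},
{"tx": 0.63, "ty": -2.83, "tz": 0.36, "rx": 0.1, "ry": 2.9},
{"tx": 0.6, "ty": -2.82, "tz": 0.4, "ry": 2.9},
{"tx": 0.58, "ty": -2.82, "tz": 0.43, "ry": 2.9},
{"tx": 0.56, "ty": -2.83, "tz": 0.45, "ry": 2.9},
{"tx": 0.53, "ty": -2.82, "tz": 0.48, "ry": 2.9},
{"tx": 0.51, "ty": -2.82, "tz": 0.51, "ry": 3.0}]
```

Request:
move_arm(
  increments=[
    {"tx": 0.5,"ty": -2.5,"tz": 0,"rx": 0,"ry": 4,"rz": 0,"gripper": 1},
    {"tx": 0.8,"ty": -3.3,"tz": 0.1,"rx": 0,"ry": 4,"rz": 0,"gripper": 1},
    {"tx": 0.8,"ty": -3.3,"tz": 0.2,"rx": 0,"ry": 4,"rz": 0,"gripper": 1},
    {"tx": 0.8,"ty": -3.4,"tz": 0.2,"rx": 0,"ry": 4,"rz": 0,"gripper": 1},
    {"tx": 0.8,"ty": -3.4,"tz": 0.3,"rx": 0,"ry": 4,"rz": 0,"gripper": 1},
    {"tx": 0.8,"ty": -3.4,"tz": 0.3,"rx": 0,"ry": 4,"rz": 0,"gripper": 1},
    {"tx": 0.8,"ty": -3.4,"tz": 0.4,"rx": 0,"ry": 4,"rz": -0.1,"gripper": 1},
    {"tx": 0.7,"ty": -3.4,"tz": 0.4,"rx": 0,"ry": 4,"rz": 0,"gripper": 1},
    {"tx": 0.7,"ty": -3.4,"tz": 0.5,"rx": 0,"ry": 4,"rz": 0,"gripper": 1},
    {"tx": 0.7,"ty": -3.4,"tz": 0.5,"rx": 0,"ry": 3,"rz": 0,"gripper": 1},
    {"tx": 0.6,"ty": -3.4,"tz": 0.5,"rx": 0,"ry": 2,"rz": 0,"gripper": 1},
    {"tx": 0.5,"ty": -2.5,"tz": 0.5,"rx": 0,"ry": 0,"rz": 0,"gripper": 1},
  ],
)

```text
clock: 12.45
eef_pos: [619.7, -160.1, 127.2]
tcp_rot: [3.141, -0.18, -2.845]
contact_force: [-0.2, -0.7, -0.2]
opening: 0.999
```

```bash
python3 g.py gear_medium_mid w7 28 621 -165; python3 goto.py 621 -165 60 10 4
```

```text
12.5 [ 619.7 -160.1  127.2] [-0.171 -0.052 -0.984]
place [237.1 283.1] 0.65 [[ 621.2 -162.    12. ]]
rim z 17.9 3521
enclosing [ 621.5 -165.2] 28.1
hull fit [ 621.5 -165.2] 27.9
in tool [-19.9  -5.4 108.3]
12.55 [ 618.8 -161.3  126.9] q [-0.21  0.56  1.56 -0.09  1.17 -2.03] [-0.6 -0.5 -0.6]
delta [-13.   -4.2  65.6] [ 0.  -0.3 -0.2]
[{"tx": -0.32, "ty": -0.1, "tz": 1.64, "ry": -0.1},
{"tx": -0.33, "ty": -0.11, "tz": 1.64, "rz": -0.1},
{"tx": -0.32, "ty": -0.11, "tz": 1.64, "ry": -0.1},
{"tx": -0.32, "ty": -0.1, "tz": 1.64, "ry": -0.1, "rz": -0.1}]
```

```bash
python3 goto.py 619.6 -164.4 3.5 10 6
```

```text
12.55 [ 618.8 -161.3  126.9] q [-0.21  0.56  1.56 -0.09  1.17 -2.03] [-0.6 -0.5 -0.6]
delta [-21.9  -3.2 121.4] [ 0.  -0.3 -0.2]
[{"tx": -0.37, "ty": -0.05, "tz": 2.02},
{"tx": -0.36, "ty": -0.06, "tz": 2.03, "ry": -0.1, "rz": -0.1},
{"tx": -0.36, "ty": -0.05, "tz": 2.02},
{"tx": -0.36, "ty": -0.06, "tz": 2.02, "ry": -0.1},
{"tx": -0.36, "ty": -0.05, "tz": 2.03},
{"tx": -0.36, "ty": -0.05, "tz": 2.02, "ry": -0.1, "rz": -0.1}]
```

Request:
move_arm(
  increments=[
    {"tx": -0.5,"ty": -0.1,"tz": 2.0,"rx": 0,"ry": -0.1,"rz": 0,"gripper": 1},
    {"tx": -0.5,"ty": -0.1,"tz": 2.5,"rx": 0,"ry": -0.1,"rz": -0.1,"gripper": 1},
    {"tx": -0.5,"ty": -0.1,"tz": 2.5,"rx": 0,"ry": 0,"rz": 0,"gripper": 1},
    {"tx": -0.4,"ty": 0,"tz": 2.0,"rx": 0,"ry": -0.1,"rz": 0,"gripper": 1},
    {"tx": -0.2,"ty": 0,"tz": 1.5,"rx": 0,"ry": 0,"rz": 0,"gripper": 1},
    {"tx": 0,"ty": 0,"tz": 0.7,"rx": 0,"ry": 0,"rz": 0,"gripper": 1},
    {"tx": 0,"ty": 0,"tz": 0,"rx": 0,"ry": 0,"rz": 0,"gripper": 0.5},
  ],
)

```text
clock: 13.25
eef_pos: [619.8, -160.4, 13.0]
tcp_rot: [3.14, -0.175, -2.843]
contact_force: [-0.4, 0.9, 0.1]
opening: 0.852
```

```bash
python3 goto.py 619.6 -164.4 3.5 10 2
```

```text
13.25 [ 619.8 -160.4   13. ] q [-0.21  0.7   1.61 -0.1   0.99 -2.02] [-0.4  0.9  0.1]
delta [-0.3 -3.8  9.6] [ 0.1 -0.1  0.1]
[{"tx": -0.02, "ty": -0.19, "tz": 0.48},
{"tx": -0.01, "ty": -0.19, "tz": 0.48, "rx": 0.1, "ry": -0.1, "rz": 0.1}]
```

Request:
move_arm(
  increments=[
    {"tx": 0,"ty": -0.2,"tz": 0.5,"rx": 0,"ry": 0,"rz": 0,"gripper": 0.5},
    {"tx": 0,"ty": -0.2,"tz": 0.5,"rx": 0,"ry": 0,"rz": 0,"gripper": 0.5},
    {"tx": 0,"ty": 0,"tz": 0,"rx": 0,"ry": 0,"rz": 0,"gripper": -1},
    {"tx": 0,"ty": 0,"tz": 0,"rx": 0,"ry": 0,"rz": 0,"gripper": -1},
    {"tx": 0,"ty": 0,"tz": 0,"rx": 0,"ry": 0,"rz": 0,"gripper": -1},
    {"tx": 0,"ty": 0,"tz": 0,"rx": 0,"ry": 0,"rz": 0,"gripper": -1},
  ],
  squeeze=70,
)

```text
clock: 13.85
eef_pos: [620.2, -165.4, 4.2]
tcp_rot: [3.141, -0.174, -2.843]
contact_force: [-0.2, -2.2, 4.3]
opening: 0.616
```

```bash
python3 goto.py 619.6 -164.4 140 10 2
```

```text
13.85 [ 620.2 -165.4    4.2] q [-0.22  0.72  1.61 -0.1   0.97 -2.02] [-0.2 -2.2  4.3]
delta [  23.8    1.2 -133.7] [0.  0.  0.1]
[{"tx": 1.19, "ty": 0.06, "tz": -6.69},
{"tx": 1.19, "ty": 0.06, "tz": -6.68, "rz": 0.1}]
```

Request:
move_arm(
  increments=[
    {"tx": 0.2,"ty": 0,"tz": -1.0,"rx": 0,"ry": 0,"rz": 0,"gripper": -1},
    {"tx": 0.4,"ty": 0,"tz": -2.5,"rx": 0,"ry": 0,"rz": 0,"gripper": -1},
    {"tx": 0.6,"ty": 0,"tz": -3.5,"rx": 0,"ry": 0,"rz": 0,"gripper": -1},
    {"tx": 0.6,"ty": 0,"tz": -3.5,"rx": 0,"ry": 0,"rz": 0,"gripper": -1},
    {"tx": 0.4,"ty": 0,"tz": -2.5,"rx": 0,"ry": 0,"rz": 0,"gripper": -1},
    {"tx": 0.2,"ty": 0,"tz": -1,"rx": 0,"ry": 0,"rz": 0,"gripper": -1},
    {"tx": 0,"ty": 0,"tz": 0,"rx": 0,"ry": 0,"rz": 0,"gripper": -1},
  ],
)

```text
clock: 14.55
eef_pos: [621.1, -165.0, 147.1]
tcp_rot: [3.141, -0.172, -2.844]
contact_force: [0.9, -1.4, -2.4]
opening: 0.614
```

```bash
python3 held.py w8 28
```

```text
14.6 [ 621.1 -165.   147.1] 0.6142151710673256 [-0.8  0.5 -1.6]
face z -12.180919433750477 13533
tilt deg dz/dx,dz/dy [2.1 0. ] -12.0
centre x [8.9 7.9 7.2 6.5 6.4 6.3 5.3 5.9 6.4 6.8 7.1 6.7 6.6]
circle [ 6.66 -1.01] 22.2
```

View pics/w8.png

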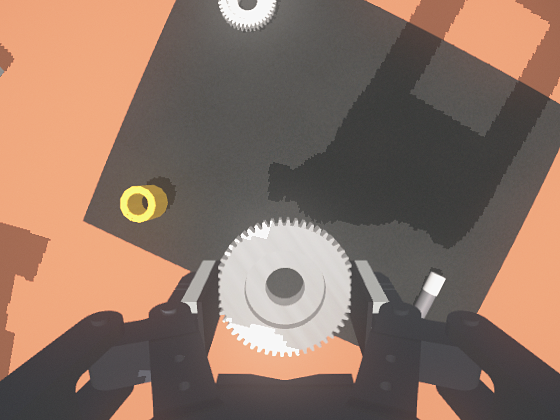

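Medium gear held at the rim by the finger tips, and the bystanders are untouched. Refitting its tilted plane.

```bash
cat > heldfit.py <<'E'
from h import *
import sys
n=sys.argv[1];rad=float(sys.argv[2])
if len(sys.argv)>3:
    m,T=pose('wrist');tl=tool();p,d=r.grab_frame('wrist');np.savez('f_'+n,p=p,d=d,T=T,tool=tl);cv2.imwrite(f'pics/{n}.png',p[:,:,::-1])
f=np.load(f'f_{n}.npz');m=r.camera_model('wrist');T=f['T'];d=f['d'];tl=f['tool']
g=np.argwhere((d>0)&(d<230));Q0=(at_d(m,T,g,d[g[:,0],g[:,1]])-tl[:3,3])@tl[:3,:3]
Q=Q0[(np.hypot(Q0[:,0],Q0[:,1])<rad+1)&(np.hypot(Q0[:,0],Q0[:,1])>15)&(Q0[:,2]>-35)&(Q0[:,2]<5)]
for _ in range(8):
    s=np.linalg.lstsq(np.c_[Q[:,:2],np.ones(len(Q))],Q[:,2],rcond=None)[0];e=Q@[-s[0],-s[1],1]-s[2];Q=Q[abs(e)<max(1.0,1.5*e.std())]
nz=np.array([s[0],s[1],-1]);nz/=np.linalg.norm(nz)  # gear z in tool
print('gear z in tool',nz.round(3),'tilt',np.degrees(np.arctan(s[:2])).round(2))
W=Q0[abs(Q0@[-s[0],-s[1],1]-s[2])<1.5]; ex=np.array([1,0,s[0]]);ex/=np.linalg.norm(ex);ey=np.cross(nz,ex)
o=np.array([0,0,s[2]]);u=(W-o)@ex;v=(W-o)@ey;k=(abs(u)<rad+8)&(abs(v)<.7*rad);u=u[k];v=v[k];P=[]
for y in np.arange(-.65,.66,.1)*rad:
    b=u[abs(v-y)<.05*rad]; P+=[[b.min(),y],[b.max(),y]]
P=np.array(P);A=np.c_[2*P,np.ones(len(P))];c=np.linalg.lstsq(A,(P**2).sum(1),rcond=None)[0];R=np.sqrt(c[2]+c[0]**2+c[1]**2)
C=o+ex*c[0]+ey*c[1];print('face centre',C.round(2),'r',R.round(1));print('boss bottom centre',(C-14*nz).round(2))
E
python3 heldfit.py w8 28
```

```text
gear z in tool [ 0.174  0.01  -0.985] tilt [10.05  0.61]
face centre [  1.13  -1.27 -14.01] r 28.1
boss bottom centre [-1.31 -1.42 -0.22]
```

```bash
python3 pre.py -1.31 -1.42 -0.22 40 10 13
```

```text
14.6 0.614 F [-0.8  0.5 -1.6] F tool [0.4 0.7 1.7] q [-0.22  0.54  1.55 -0.09  1.2  -2.05]
delta in tool [-64.6 394.5 -41. ] [  0.09 -39.98   0.06]
bore entry rel. tip, hook axes x,y,z -73.2 -394.6 61.6 HZ step in tool /mm [-0.174 -0.     0.985]
[{"tx": -0.5, "ty": 3.03, "tz": -0.32, "ry": -3.1},
{"tx": -0.51, "ty": 3.04, "tz": -0.28, "ry": -3.1},
{"tx": -0.53, "ty": 3.03, "tz": -0.26, "ry": -3.0},
{"tx": -0.54, "ty": 3.04, "tz": -0.23, "ry": -3.1},
{"tx": -0.55, "ty": 3.03, "tz": -0.21, "ry": -3.1},
{"tx": -0.57, "ty": 3.04, "tz": -0.17, "ry": -3.1},
{"tx": -0.57, "ty": 3.03, "tz": -0.14, "rx": 0.1, "ry": -3.0},
{"tx": -0.57, "ty": 3.04, "tz": -0.12, "ry": -3.1},
{"tx": -0.59, "ty": 3.03, "tz": -0.08, "ry": -3.1},
{"tx": -0.58, "ty": 3.04, "tz": -0.05, "ry": -3.1},
{"tx": -0.59, "ty": 3.03, "tz": -0.03, "ry": -3.0},
{"tx": -0.59, "ty": 3.04, "tz": 0.01, "ry": -3.1, "rz": 0.1},
{"tx": -0.59, "ty": 3.03, "tz": 0.05, "ry": -3.1}]
```

Request:
move_arm(
  increments=[
    {"tx": -0.5,"ty": 2.5,"tz": -0.4,"rx": 0,"ry": -3.1,"rz": 0,"gripper": -1},
    {"tx": -0.5,"ty": 3.3,"tz": -0.3,"rx": 0,"ry": -3.4,"rz": 0,"gripper": -1},
    {"tx": -0.6,"ty": 3.4,"tz": -0.3,"rx": 0,"ry": -3.4,"rz": 0,"gripper": -1},
    {"tx": -0.6,"ty": 3.4,"tz": -0.3,"rx": 0,"ry": -3.4,"rz": 0,"gripper": -1},
    {"tx": -0.6,"ty": 3.4,"tz": -0.2,"rx": 0,"ry": -3.4,"rz": 0,"gripper": -1},
    {"tx": -0.6,"ty": 3.4,"tz": -0.2,"rx": 0,"ry": -3.4,"rz": 0,"gripper": -1},
    {"tx": -0.6,"ty": 3.4,"tz": -0.2,"rx": 0,"ry": -3.4,"rz": 0,"gripper": -1},
    {"tx": -0.6,"ty": 3.4,"tz": -0.1,"rx": 0,"ry": -3.4,"rz": 0,"gripper": -1},
    {"tx": -0.7,"ty": 3.4,"tz": -0.1,"rx": 0,"ry": -3.4,"rz": 0,"gripper": -1},
    {"tx": -0.7,"ty": 3.4,"tz": 0,"rx": 0,"ry": -3.4,"rz": 0,"gripper": -1},
    {"tx": -0.6,"ty": 3.3,"tz": 0,"rx": 0,"ry": -3.3,"rz": 0,"gripper": -1},
    {"tx": -0.6,"ty": 2.5,"tz": 0,"rx": 0,"ry": -3.0,"rz": 0,"gripper": -1},
  ],
)

```text
clock: 15.8
eef_pos: [571.1, 227.5, 176.1]
tcp_rot: [3.139, 0.522, -2.844]
contact_force: [0.3, -1.1, -2.4]
opening: 0.616
```

```bash
python3 pre.py -1.31 -1.42 -0.22 20 10 4
```

```text
15.8 0.616 F [ 0.3 -1.1 -2.4] F tool [ 1.2 -1.1  2.1] q [ 0.41  0.21  2.1  -0.17  0.32 -1.32]
delta in tool [-5.3  4.9 21.8] [ 0.16 -0.09  0.05]
bore entry rel. tip, hook axes x,y,z -1.4 -5.0 42.3 HZ step in tool /mm [-0.174 -0.     0.985]
[{"tx": -0.13, "ty": 0.12, "tz": 0.54},
{"tx": -0.14, "ty": 0.12, "tz": 0.55, "rx": 0.1},
{"tx": -0.13, "ty": 0.13, "tz": 0.54, "ry": -0.1},
{"tx": -0.13, "ty": 0.12, "tz": 0.55, "rx": 0.1}]
```

Request:
move_arm(
  increments=[
    {"tx": -0.1,"ty": 0.1,"tz": 0.6,"rx": 0,"ry": 0,"rz": 0,"gripper": -1},
    {"tx": -0.1,"ty": 0.1,"tz": 0.7,"rx": 0.1,"ry": 0,"rz": 0,"gripper": -1},
    {"tx": -0.2,"ty": 0.1,"tz": 0.7,"rx": 0,"ry": -0.1,"rz": 0,"gripper": -1},
    {"tx": -0.2,"ty": 0.1,"tz": 0.6,"rx": 0.1,"ry": 0,"rz": 0,"gripper": -1},
    {"tx": -0.1,"ty": 0,"tz": 0.5,"rx": 0,"ry": 0,"rz": 0,"gripper": -1},
    {"tx": 0,"ty": 0,"tz": 0,"rx": 0,"ry": 0,"rz": 0,"gripper": -1},
    {"tx": 0,"ty": 0,"tz": 0,"rx": 0,"ry": 0,"rz": 0,"gripper": -1},
  ],
)

```text
clock: 16.5
eef_pos: [592.8, 236.0, 154.7]
tcp_rot: [-3.139, 0.525, -2.845]
contact_force: [0.1, -0.3, -3.0]
opening: 0.617
```

```bash
python3 pre.py -1.31 -1.42 -0.22 -7 10 4
```

```text
16.5 0.617 F [ 0.1 -0.3 -3. ] F tool [ 1.5 -0.3  2.6] q [ 0.41  0.28  2.07 -0.21  0.28 -1.27]
delta in tool [-0.5  3.3 18.2] [-0.13  0.08 -0.  ]
bore entry rel. tip, hook axes x,y,z 2.7 -3.2 11.0 HZ step in tool /mm [-0.174 -0.     0.985]
[{"tx": -0.01, "ty": 0.08, "tz": 0.46},
{"tx": -0.01, "ty": 0.08, "tz": 0.45, "rx": -0.1},
{"tx": -0.01, "ty": 0.08, "tz": 0.46, "ry": 0.1},
{"tx": -0.02, "ty": 0.08, "tz": 0.45}]
```

Request:
move_arm(
  increments=[
    {"tx": 0.1,"ty": 0.2,"tz": 0,"rx": -0.1,"ry": 0,"rz": 0,"gripper": -1},
    {"tx": 0.15,"ty": 0.15,"tz": 0.2,"rx": 0,"ry": 0.1,"rz": 0,"gripper": -1},
    {"tx": 0,"ty": 0,"tz": 0,"rx": 0,"ry": 0,"rz": 0,"gripper": -1},
  ],
)

```text
clock: 16.8
eef_pos: [590.3, 239.5, 151.8]
tcp_rot: [-3.141, 0.523, -2.844]
contact_force: [-0.5, 0.3, -2.5]
opening: 0.611
```

```bash
python3 pre.py -1.31 -1.42 -0.22 -7 10 4
```

```text
16.8 0.611 F [-0.5  0.3 -2.5] F tool [1.6 0.4 2. ] q [ 0.41  0.28  2.07 -0.22  0.27 -1.26]
delta in tool [-3.2 -0.9 16.4] [ 0.   -0.01  0.04]
bore entry rel. tip, hook axes x,y,z -0.3 0.9 9.7 HZ step in tool /mm [-0.174 -0.     0.985]
[{"tx": -0.08, "ty": -0.02, "tz": 0.41},
{"tx": -0.08, "ty": -0.03, "tz": 0.41},
{"tx": -0.08, "ty": -0.02, "tz": 0.41},
{"tx": -0.08, "ty": -0.02, "tz": 0.41}]
```

Request:
move_arm(
  increments=[
    {"tx": -0.1,"ty": -0.05,"tz": 0.4,"rx": 0,"ry": 0,"rz": 0,"gripper": -1},
    {"tx": -0.1,"ty": 0,"tz": 0.4,"rx": 0,"ry": 0,"rz": 0,"gripper": -1},
    {"tx": -0.05,"ty": 0,"tz": 0.4,"rx": 0,"ry": 0,"rz": 0,"gripper": -1},
    {"tx": -0.05,"ty": 0,"tz": 0.4,"rx": 0,"ry": 0,"rz": 0,"gripper": -1},
  ],
)

```text
clock: 17.2
eef_pos: [601.1, 242.1, 139.2]
tcp_rot: [-3.141, 0.524, -2.844]
contact_force: [-0.5, 0.0, -1.2]
opening: 0.613
```

```bash
python3 pre.py -1.31 -1.42 -0.22 -24 10 5
```

```text
17.2 0.613 F [-0.5  0.  -1.2] F tool [1.  0.2 0.8] q [ 0.41  0.32  2.06 -0.23  0.25 -1.25]
delta in tool [-2.7 -0.2 16.7] [-0.01  0.    0.03]
bore entry rel. tip, hook axes x,y,z 0.2 0.2 -7.1 HZ step in tool /mm [-0.174 -0.     0.985]
[{"tx": -0.05, "tz": 0.33},
{"tx": -0.06, "ty": -0.01, "tz": 0.34},
{"tx": -0.05, "tz": 0.33},
{"tx": -0.06, "ty": -0.01, "tz": 0.34},
{"tx": -0.05, "tz": 0.33}]
```

Request:
move_arm(
  increments=[
    {"tx": -0.05,"ty": 0,"tz": 0.3,"rx": 0,"ry": 0,"rz": 0,"gripper": -1},
    {"tx": -0.05,"ty": 0,"tz": 0.3,"rx": 0,"ry": 0,"rz": 0,"gripper": -1},
    {"tx": -0.05,"ty": 0,"tz": 0.3,"rx": 0,"ry": 0,"rz": 0,"gripper": -1},
    {"tx": -0.05,"ty": 0,"tz": 0.3,"rx": 0,"ry": 0,"rz": 0,"gripper": -1},
    {"tx": -0.05,"ty": 0,"tz": 0.3,"rx": 0,"ry": 0,"rz": 0,"gripper": -1},
    {"tx": -0.05,"ty": 0,"tz": 0.3,"rx": 0,"ry": 0,"rz": 0,"gripper": -1},
    {"tx": -0.05,"ty": 0,"tz": 0.2,"rx": 0,"ry": 0,"rz": 0,"gripper": -1},
  ],
)

```text
clock: 17.9
eef_pos: [613.8, 246.2, 124.0]
tcp_rot: [-3.142, 0.524, -2.844]
contact_force: [0.2, -0.1, -1.7]
opening: 0.61
```

```bash
python3 pre.py -1.31 -1.42 -0.22 -27 10 0; python3 heldfit.py w9 28 1
```

```text
17.9 0.61 F [ 0.2 -0.1 -1.7] F tool [ 0.7 -0.2  1.6] q [ 0.41  0.36  2.04 -0.25  0.22 -1.23]
delta in tool [ 0.6 -0.4 -0.2] [0.01 0.04 0.03]
bore entry rel. tip, hook axes x,y,z 0.6 0.4 -27.3 HZ step in tool /mm [-0.174 -0.     0.985]
gear z in tool [ 0.175  0.012 -0.985] tilt [10.06  0.69]
face centre [  0.33  -1.41 -14.13] r 28.1
boss bottom centre [-2.11 -1.57 -0.34]
```

Past the balls with the gear still square. Releasing.

Request:
move_arm(
  increments=[
    {"tx": 0,"ty": 0,"tz": 0,"rx": 0,"ry": 0,"rz": 0,"gripper": 1},
    {"tx": 0,"ty": 0,"tz": 0,"rx": 0,"ry": 0,"rz": 0,"gripper": 1},
    {"tx": 0,"ty": 0,"tz": 0,"rx": 0,"ry": 0,"rz": 0,"gripper": 1},
    {"tx": 0,"ty": 0,"tz": 0,"rx": 0,"ry": 0,"rz": 0,"gripper": 1},
  ],
)

```text
clock: 18.35
eef_pos: [613.5, 246.0, 124.4]
tcp_rot: [-3.141, 0.524, -2.844]
contact_force: [0.3, 0.4, 0.4]
opening: 1.0
```

```bash
python3 face.py w10 18 26 24
```

```text
18.4 face height 24.18 want 24.0 tilt deg [ 0.05 -0.16] 5443 of 6057 rms 0.48
```

Medium gear home (24.2 against 24.0, flat). Retract, then on to the small gear.

Request:
move_arm(
  increments=[
    {"tx": 0,"ty": 0,"tz": -1.5,"rx": 0,"ry": 0,"rz": 0,"gripper": 1},
    {"tx": 0,"ty": 0,"tz": -2.5,"rx": 0,"ry": 0,"rz": 0,"gripper": 1},
    {"tx": 0,"ty": 0,"tz": -2.5,"rx": 0,"ry": 0,"rz": 0,"gripper": 1},
    {"tx": 0,"ty": 0,"tz": -2.0,"rx": 0,"ry": 2,"rz": 0,"gripper": 1},
  ],
)

```text
clock: 18.8
eef_pos: [571.1, 233.0, 198.0]
tcp_rot: [-3.141, 0.487, -2.844]
contact_force: [0.8, -1.3, 0.1]
opening: 1.001
```

```bash
python3 goto.py 455 -240 125 10 16
```

```text
18.8 [571.1 233.  198. ] q [ 0.42  0.19  2.05 -0.14  0.42 -1.34] [ 0.8 -1.3  0.1]
delta [ 254.8 -418.2  -52.3] [-0.  37.9  0. ]
[{"tx": 1.59, "ty": -2.61, "tz": -0.33, "ry": 2.4},
{"tx": 1.61, "ty": -2.62, "tz": -0.26, "ry": 2.3},
{"tx": 1.61, "ty": -2.61, "tz": -0.19, "ry": 2.4},
{"tx": 1.62, "ty": -2.61, "tz": -0.13, "ry": 2.4},
{"tx": 1.63, "ty": -2.62, "tz": -0.06, "ry": 2.4},
{"tx": 1.62, "ty": -2.61, "tz": 0.01, "ry": 2.3},
{"tx": 1.63, "ty": -2.62, "tz": 0.07, "ry": 2.4},
{"tx": 1.61, "ty": -2.61, "tz": 0.14, "ry": 2.4},
{"tx": 1.62, "ty": -2.61, "tz": 0.21, "ry": 2.3},
{"tx": 1.6, "ty": -2.62, "tz": 0.28, "ry": 2.4},
{"tx": 1.59, "ty": -2.61, "tz": 0.34, "ry": 2.4},
{"tx": 1.57, "ty": -2.61, "tz": 0.41, "ry": 2.3},
{"tx": 1.56, "ty": -2.62, "tz": 0.47, "ry": 2.4},
{"tx": 1.53, "ty": -2.61, "tz": 0.53, "ry": 2.4},
{"tx": 1.52, "ty": -2.61, "tz": 0.6, "ry": 2.4},
{"tx": 1.48, "ty": -2.62, "tz": 0.66, "ry": 2.3}]
```

Request:
move_arm(
  increments=[
    {"tx": 1.5,"ty": -2.6,"tz": -0.3,"rx": 0,"ry": 2.9,"rz": 0,"gripper": 1},
    {"tx": 2.1,"ty": -3.5,"tz": -0.4,"rx": 0,"ry": 3.2,"rz": 0,"gripper": 1},
    {"tx": 2.1,"ty": -3.5,"tz": -0.3,"rx": 0,"ry": 3.2,"rz": 0,"gripper": 1},
    {"tx": 2.2,"ty": -3.5,"tz": -0.2,"rx": 0,"ry": 3.2,"rz": 0,"gripper": 1},
    {"tx": 2.2,"ty": -3.5,"tz": 0,"rx": 0,"ry": 3.2,"rz": 0,"gripper": 1},
    {"tx": 2.2,"ty": -3.5,"tz": 0.1,"rx": 0,"ry": 3.2,"rz": 0,"gripper": 1},
    {"tx": 2.2,"ty": -3.5,"tz": 0.2,"rx": 0,"ry": 3.2,"rz": 0,"gripper": 1},
    {"tx": 2.1,"ty": -3.5,"tz": 0.3,"rx": 0,"ry": 3.2,"rz": 0,"gripper": 1},
    {"tx": 2.1,"ty": -3.5,"tz": 0.5,"rx": 0,"ry": 3.2,"rz": 0,"gripper": 1},
    {"tx": 2.1,"ty": -3.5,"tz": 0.6,"rx": 0,"ry": 3.2,"rz": 0,"gripper": 1},
    {"tx": 2.1,"ty": -3.5,"tz": 0.8,"rx": 0,"ry": 3.2,"rz": 0,"gripper": 1},
    {"tx": 1.9,"ty": -3.2,"tz": 0.9,"rx": 0,"ry": 3.0,"rz": 0,"gripper": 1},
  ],
)

```text
clock: 20.0
eef_pos: [457.5, -230.4, 130.7]
tcp_rot: [-3.141, -0.174, -2.845]
contact_force: [0.1, 0.4, -0.6]
opening: 1.0
```

```bash
python3 g.py gear_small_mid w11 22 455 -240; python3 goto.py 455 -240 60 10 4
```

```text
20.05 [ 457.5 -230.4  130.7] [-0.165 -0.051 -0.985]
place [230.7 266.3] 0.83 [[ 459.3 -245.5   12. ]]
rim z 17.4 1824
enclosing [ 459.  -246.3] 22.1
hull fit [ 458.9 -246.3] 21.8
in tool [-16.5 -15.5 112.5]
20.1 [ 457.3 -231.7  129.8] q [-0.4   0.38  1.87 -0.13  1.03 -2.19] [ 0.8 -0.2 -0.6]
delta [-7.6 -7.2 69.5] [-0.  -0.  -0.1]
[{"tx": -0.19, "ty": -0.18, "tz": 1.74},
{"tx": -0.19, "ty": -0.18, "tz": 1.74, "rz": -0.1},
{"tx": -0.19, "ty": -0.18, "tz": 1.74},
{"tx": -0.19, "ty": -0.19, "tz": 1.73}]
```

```bash
python3 goto.py 457.5 -245.4 6 10 6
```

```text
20.1 [ 457.3 -231.7  129.8] q [-0.4   0.38  1.87 -0.13  1.03 -2.19] [ 0.8 -0.2 -0.6]
delta [-17.8 -13.1 122.6] [-0.  -0.  -0.1]
[{"tx": -0.3, "ty": -0.22, "tz": 2.04},
{"tx": -0.29, "ty": -0.22, "tz": 2.05},
{"tx": -0.3, "ty": -0.21, "tz": 2.04, "rz": -0.1},
{"tx": -0.3, "ty": -0.22, "tz": 2.04},
{"tx": -0.29, "ty": -0.22, "tz": 2.04},
{"tx": -0.3, "ty": -0.22, "tz": 2.05}]
```

Request:
move_arm(
  increments=[
    {"tx": -0.4,"ty": -0.3,"tz": 2.0,"rx": 0,"ry": 0,"rz": 0,"gripper": 1},
    {"tx": -0.4,"ty": -0.3,"tz": 2.5,"rx": 0,"ry": 0,"rz": 0,"gripper": 1},
    {"tx": -0.4,"ty": -0.3,"tz": 2.5,"rx": 0,"ry": 0,"rz": 0,"gripper": 1},
    {"tx": -0.4,"ty": -0.3,"tz": 2.0,"rx": 0,"ry": 0,"rz": 0,"gripper": 1},
    {"tx": -0.2,"ty": -0.1,"tz": 1.5,"rx": 0,"ry": 0,"rz": 0,"gripper": 0.5},
    {"tx": 0,"ty": 0,"tz": 0.8,"rx": 0,"ry": 0,"rz": 0,"gripper": 0.4},
    {"tx": 0,"ty": 0,"tz": 0,"rx": 0,"ry": 0,"rz": 0,"gripper": 0.4},
  ],
)

```text
clock: 20.8
eef_pos: [459.3, -240.9, 15.6]
tcp_rot: [3.141, -0.174, -2.844]
contact_force: [-0.2, 0.3, 0.2]
opening: 0.703
```

```bash
python3 goto.py 457.5 -245.4 6 10 2
```

```text
20.8 [ 459.3 -240.9   15.6] q [-0.41  0.56  1.91 -0.16  0.81 -2.17] [-0.2  0.3  0.2]
delta [ 1.3 -3.8  9.9] [0. 0. 0.]
[{"tx": 0.06, "ty": -0.19, "tz": 0.5},
{"tx": 0.07, "ty": -0.19, "tz": 0.49}]
```

Request:
move_arm(
  increments=[
    {"tx": 0.1,"ty": -0.2,"tz": 0.5,"rx": 0,"ry": 0,"rz": 0,"gripper": 0.4},
    {"tx": 0.05,"ty": -0.2,"tz": 0.5,"rx": 0,"ry": 0,"rz": 0,"gripper": 0.4},
    {"tx": 0,"ty": 0,"tz": 0,"rx": 0,"ry": 0,"rz": 0,"gripper": -1},
    {"tx": 0,"ty": 0,"tz": 0,"rx": 0,"ry": 0,"rz": 0,"gripper": -1},
    {"tx": 0,"ty": 0,"tz": 0,"rx": 0,"ry": 0,"rz": 0,"gripper": -1},
    {"tx": 0,"ty": 0,"tz": 0,"rx": 0,"ry": 0,"rz": 0,"gripper": -1},
    {"tx": 0.2,"ty": 0,"tz": -1.0,"rx": 0,"ry": 0,"rz": 0,"gripper": -1},
    {"tx": 0.4,"ty": 0,"tz": -2.5,"rx": 0,"ry": 0,"rz": 0,"gripper": -1},
    {"tx": 0.6,"ty": 0,"tz": -3.5,"rx": 0,"ry": 0,"rz": 0,"gripper": -1},
    {"tx": 0.6,"ty": 0,"tz": -3.5,"rx": 0,"ry": 0,"rz": 0,"gripper": -1},
    {"tx": 0.4,"ty": 0,"tz": -2.5,"rx": 0,"ry": 0,"rz": 0,"gripper": -1},
    {"tx": 0.1,"ty": 0,"tz": -1,"rx": 0,"ry": 0,"rz": 0,"gripper": -1},
  ],
  squeeze=70,
)

```text
clock: 22.0
eef_pos: [460.7, -246.2, 151.6]
tcp_rot: [-3.138, -0.169, -2.845]
contact_force: [1.7, -0.3, -0.9]
opening: 0.471
```

```bash
python3 heldfit.py w12 22 1
```

```text
gear z in tool [ 0.17  -0.002 -0.985] tilt [ 9.8  -0.13]
face centre [  1.18  -1.07 -10.72] r 21.9
boss bottom centre [-1.2  -1.04  3.07]
```

View pics/w12.png

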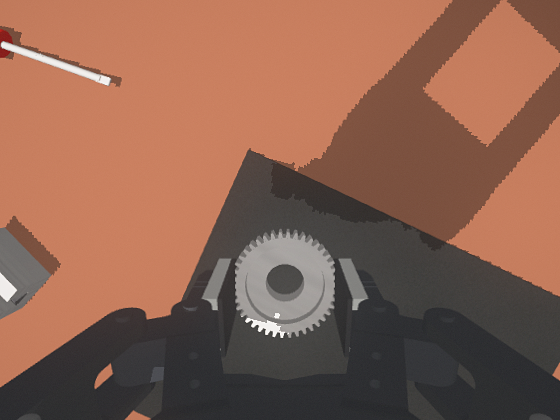

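Small gear held well by the tips (disc centred near (285,283)). Carrying it to the hook.

```bash
python3 pre.py -1.2 -1.04 3.07 40 10 16
```

```text
22.05 0.472 F [-0.3 -0.8  0.9] F tool [ 0.7 -0.7 -0.8] q [-0.42  0.36  1.84 -0.13  1.07 -2.22]
delta in tool [-236.9  425.3  -68.7] [ -0.19 -39.68   0.06]
bore entry rel. tip, hook axes x,y,z -206.9 -425.5 177.5 HZ step in tool /mm [-0.174 -0.     0.985]
[{"tx": -1.48, "ty": 2.66, "tz": -0.43, "ry": -2.5},
{"tx": -1.5, "ty": 2.66, "tz": -0.36, "ry": -2.5},
{"tx": -1.51, "ty": 2.65, "tz": -0.3, "ry": -2.4},
{"tx": -1.53, "ty": 2.66, "tz": -0.24, "ry": -2.5},
{"tx": -1.53, "ty": 2.66, "tz": -0.17, "rx": -0.1, "ry": -2.5},
{"tx": -1.54, "ty": 2.66, "tz": -0.09, "ry": -2.5},
{"tx": -1.54, "ty": 2.66, "tz": -0.03, "ry": -2.5},
{"tx": -1.54, "ty": 2.65, "tz": 0.04, "ry": -2.4},
{"tx": -1.54, "ty": 2.66, "tz": 0.1, "ry": -2.5},
{"tx": -1.53, "ty": 2.66, "tz": 0.17, "ry": -2.5},
{"tx": -1.52, "ty": 2.66, "tz": 0.23, "ry": -2.5},
{"tx": -1.51, "ty": 2.66, "tz": 0.31, "ry": -2.5},
{"tx": -1.5, "ty": 2.66, "tz": 0.36, "ry": -2.4},
{"tx": -1.48, "ty": 2.65, "tz": 0.43, "rx": -0.1, "ry": -2.5, "rz": 0.1},
{"tx": -1.46, "ty": 2.66, "tz": 0.5, "ry": -2.5},
{"tx": -1.43, "ty": 2.66, "tz": 0.56, "ry": -2.5}]
```

Request:
move_arm(
  increments=[
    {"tx": -1.5,"ty": 2.7,"tz": -0.5,"rx": 0,"ry": -3.3,"rz": 0,"gripper": -1},
    {"tx": -2.0,"ty": 3.5,"tz": -0.6,"rx": 0,"ry": -3.3,"rz": 0,"gripper": -1},
    {"tx": -2.0,"ty": 3.6,"tz": -0.5,"rx": 0,"ry": -3.3,"rz": 0,"gripper": -1},
    {"tx": -2.0,"ty": 3.6,"tz": -0.3,"rx": 0,"ry": -3.3,"rz": 0,"gripper": -1},
    {"tx": -2.1,"ty": 3.6,"tz": -0.2,"rx": -0.1,"ry": -3.3,"rz": 0,"gripper": -1},
    {"tx": -2.1,"ty": 3.6,"tz": -0.1,"rx": 0,"ry": -3.3,"rz": 0,"gripper": -1},
    {"tx": -2.1,"ty": 3.6,"tz": 0,"rx": 0,"ry": -3.3,"rz": 0,"gripper": -1},
    {"tx": -2.0,"ty": 3.6,"tz": 0.1,"rx": 0,"ry": -3.3,"rz": 0,"gripper": -1},
    {"tx": -2.0,"ty": 3.6,"tz": 0.3,"rx": 0,"ry": -3.3,"rz": 0,"gripper": -1},
    {"tx": -2.0,"ty": 3.6,"tz": 0.4,"rx": -0.1,"ry": -3.3,"rz": 0.1,"gripper": -1},
    {"tx": -2.0,"ty": 3.6,"tz": 0.5,"rx": 0,"ry": -3.3,"rz": 0,"gripper": -1},
    {"tx": -1.6,"ty": 2.9,"tz": 0.6,"rx": 0,"ry": -3.3,"rz": 0,"gripper": -1},
  ],
)

```text
clock: 23.25
eef_pos: [563.1, 222.3, 185.7]
tcp_rot: [3.136, 0.52, -2.847]
contact_force: [1.1, -1.2, -0.5]
opening: 0.471
```

```bash
python3 pre.py -1.2 -1.04 3.07 12 10 5
```

```text
23.25 0.471 F [ 1.1 -1.2 -0.5] F tool [-0.4 -1.5  0.8] q [ 0.4   0.18  2.11 -0.14  0.34 -1.35]
delta in tool [-10.    7.1  39.3] [ 0.26 -0.21 -0.11]
bore entry rel. tip, hook axes x,y,z -2.9 -7.2 52.4 HZ step in tool /mm [-0.174 -0.     0.985]
[{"tx": -0.2, "ty": 0.14, "tz": 0.79, "rx": 0.1},
{"tx": -0.2, "ty": 0.14, "tz": 0.78, "ry": -0.1},
{"tx": -0.2, "ty": 0.15, "tz": 0.79, "rx": 0.1, "rz": -0.1},
{"tx": -0.2, "ty": 0.14, "tz": 0.78, "ry": -0.1},
{"tx": -0.19, "ty": 0.14, "tz": 0.79, "rx": 0.1}]
```

Request:
move_arm(
  increments=[
    {"tx": -0.2,"ty": 0.1,"tz": 0.7,"rx": 0.1,"ry": 0,"rz": 0,"gripper": -1},
    {"tx": -0.2,"ty": 0.1,"tz": 0.8,"rx": 0,"ry": -0.1,"rz": 0,"gripper": -1},
    {"tx": -0.2,"ty": 0.2,"tz": 0.8,"rx": 0.1,"ry": 0,"rz": -0.1,"gripper": -1},
    {"tx": -0.1,"ty": 0.1,"tz": 0.8,"rx": 0,"ry": -0.1,"rz": 0,"gripper": -1},
    {"tx": -0.1,"ty": 0.1,"tz": 0.7,"rx": 0,"ry": 0,"rz": 0,"gripper": -1},
    {"tx": 0,"ty": 0,"tz": 0,"rx": 0,"ry": 0,"rz": 0,"gripper": -1},
    {"tx": 0,"ty": 0,"tz": 0,"rx": 0,"ry": 0,"rz": 0,"gripper": -1},
    {"tx": 0,"ty": 0,"tz": 0,"rx": 0,"ry": 0,"rz": 0,"gripper": -1},
  ],
)

```text
clock: 24.05
eef_pos: [586.6, 233.2, 157.6]
tcp_rot: [-3.141, 0.522, -2.846]
contact_force: [-0.9, 0.9, -0.6]
opening: 0.468
```

```bash
python3 pre.py -1.2 -1.04 3.07 -7 10 4
```

```text
24.05 0.468 F [-0.9  0.9 -0.6] F tool [0.8 1.1 0.2] q [ 0.41  0.27  2.08 -0.2   0.28 -1.28]
delta in tool [-5.1  3.7 20.8] [-0.04 -0.09 -0.05]
bore entry rel. tip, hook axes x,y,z -1.4 -3.7 14.4 HZ step in tool /mm [-0.174 -0.     0.985]
[{"tx": -0.13, "ty": 0.09, "tz": 0.52},
{"tx": -0.12, "ty": 0.1, "tz": 0.52},
{"tx": -0.13, "ty": 0.09, "tz": 0.52, "ry": -0.1},
{"tx": -0.13, "ty": 0.09, "tz": 0.52}]
```

Request:
move_arm(
  increments=[
    {"tx": -0.15,"ty": 0.2,"tz": 0.2,"rx": 0,"ry": 0,"rz": 0,"gripper": -1},
    {"tx": -0.1,"ty": 0.2,"tz": 0.3,"rx": 0,"ry": 0,"rz": 0,"gripper": -1},
    {"tx": 0,"ty": 0,"tz": 0,"rx": 0,"ry": 0,"rz": 0,"gripper": -1},
    {"tx": 0,"ty": 0,"tz": 0,"rx": 0,"ry": 0,"rz": 0,"gripper": -1},
  ],
)

```text
clock: 24.45
eef_pos: [589.8, 238.8, 154.3]
tcp_rot: [-3.141, 0.522, -2.845]
contact_force: [-0.2, 0.3, -1.3]
opening: 0.468
```

```bash
python3 pre.py -1.2 -1.04 3.07 -7 10 4
```

```text
24.45 0.468 F [-0.2  0.3 -1.3] F tool [0.7 0.4 1.1] q [ 0.41  0.28  2.07 -0.21  0.28 -1.26]
delta in tool [-2.7 -0.7 15.6] [-0.02 -0.1  -0.02]
bore entry rel. tip, hook axes x,y,z 0.1 0.7 8.8 HZ step in tool /mm [-0.174 -0.     0.985]
[{"tx": -0.07, "ty": -0.02, "tz": 0.39},
{"tx": -0.06, "ty": -0.02, "tz": 0.39},
{"tx": -0.07, "ty": -0.01, "tz": 0.39, "ry": -0.1},
{"tx": -0.07, "ty": -0.02, "tz": 0.39}]
```

Request:
move_arm(
  increments=[
    {"tx": -0.05,"ty": -0.05,"tz": 0.4,"rx": 0,"ry": 0,"rz": 0,"gripper": -1},
    {"tx": -0.05,"ty": 0,"tz": 0.4,"rx": 0,"ry": 0,"rz": 0,"gripper": -1},
    {"tx": -0.1,"ty": 0,"tz": 0.4,"rx": 0,"ry": 0,"rz": 0,"gripper": -1},
    {"tx": -0.05,"ty": 0,"tz": 0.4,"rx": 0,"ry": 0,"rz": 0,"gripper": -1},
  ],
)

```text
clock: 24.85
eef_pos: [599.9, 241.2, 141.4]
tcp_rot: [-3.141, 0.522, -2.845]
contact_force: [0.4, -0.1, -0.9]
opening: 0.471
```

```bash
python3 pre.py -1.2 -1.04 3.07 -23 10 4
```

```text
24.85 0.471 F [ 0.4 -0.1 -0.9] F tool [ 0.1 -0.2  0.9] q [ 0.41  0.31  2.06 -0.23  0.26 -1.25]
delta in tool [-2.9 -0.  15. ] [-0.03 -0.1  -0.03]
bore entry rel. tip, hook axes x,y,z -0.2 0.0 -7.8 HZ step in tool /mm [-0.174 -0.     0.985]
[{"tx": -0.07, "tz": 0.37},
{"tx": -0.08, "tz": 0.38},
{"tx": -0.07, "tz": 0.37, "ry": -0.1},
{"tx": -0.07, "tz": 0.38}]
```

Request:
move_arm(
  increments=[
    {"tx": -0.05,"ty": 0,"tz": 0.3,"rx": 0,"ry": 0,"rz": 0,"gripper": -1},
    {"tx": -0.05,"ty": 0,"tz": 0.3,"rx": 0,"ry": 0,"rz": 0,"gripper": -1},
    {"tx": -0.05,"ty": 0,"tz": 0.3,"rx": 0,"ry": 0,"rz": 0,"gripper": -1},
    {"tx": -0.05,"ty": 0,"tz": 0.3,"rx": 0,"ry": 0,"rz": 0,"gripper": -1},
    {"tx": -0.05,"ty": 0,"tz": 0.2,"rx": 0,"ry": 0,"rz": 0,"gripper": -1},
    {"tx": 0,"ty": 0,"tz": 0,"rx": 0,"ry": 0,"rz": 0,"gripper": -1},
  ],
)

```text
clock: 25.45
eef_pos: [608.6, 243.9, 130.6]
tcp_rot: [-3.141, 0.522, -2.845]
contact_force: [1.0, 0.8, -1.5]
opening: 0.472
```

```bash
python3 pre.py -1.2 -1.04 3.07 -23 10 0; python3 heldfit.py w13 22 1;python3 pre.py -1.2 -1.04 3.07 -23 10 0
```

```text
25.45 0.472 F [ 1.   0.8 -1.5] F tool [-0.3  0.5  1.9] q [ 0.41  0.34  2.05 -0.24  0.24 -1.24]
delta in tool [-0.4 -0.1  1. ] [-0.03 -0.1  -0.03]
bore entry rel. tip, hook axes x,y,z -0.2 0.1 -21.9 HZ step in tool /mm [-0.174 -0.     0.985]
gear z in tool [ 0.169 -0.001 -0.986] tilt [ 9.75 -0.04]
face centre [  0.35  -1.13 -10.76] r 21.9
boss bottom centre [-2.02 -1.12  3.04]
25.5 0.468 F [ 0.8  0.4 -1.7] F tool [0.  0.1 1.9] q [ 0.41  0.34  2.05 -0.24  0.24 -1.24]
delta in tool [-0.4 -0.1  1.2] [-0.03 -0.1  -0.03]
bore entry rel. tip, hook axes x,y,z -0.2 0.1 -21.8 HZ step in tool /mm [-0.174 -0.     0.985]
```

Request:
move_arm(
  increments=[
    {"tx": 0,"ty": 0,"tz": 0.1,"rx": 0,"ry": 0,"rz": 0,"gripper": -1},
    {"tx": 0,"ty": 0,"tz": 0,"rx": 0,"ry": 0,"rz": 0,"gripper": 0.3},
    {"tx": 0,"ty": 0,"tz": 0,"rx": 0,"ry": 0,"rz": 0,"gripper": 0.3},
    {"tx": 0,"ty": 0,"tz": 0,"rx": 0,"ry": 0,"rz": 0,"gripper": 0.3},
    {"tx": 0,"ty": 0,"tz": 0,"rx": 0,"ry": 0,"rz": 0,"gripper": 0.3},
  ],
)

```text
clock: 26.0
eef_pos: [609.0, 244.0, 130.1]
tcp_rot: [-3.141, 0.522, -2.845]
contact_force: [-0.1, -0.1, 0.0]
opening: 0.65
```

```bash
python3 face.py w14 17.5 21 34; python3 pre.py -1.2 -1.04 3.07 -23 10 0
```

```text
26.05 face height 34.1 want 34.0 tilt deg [-0.1 -0.2] 1830 of 2256 rms 0.5
26.05 0.65 F [-0.2  0.2 -0.5] F tool [0.3 0.3 0.3] q [ 0.41  0.34  2.05 -0.24  0.24 -1.24]
delta in tool [-0.3 -0.1  0.5] [-0.03 -0.08 -0.03]
bore entry rel. tip, hook axes x,y,z -0.2 0.1 -22.4 HZ step in tool /mm [-0.174 -0.     0.985]
```

Small gear home as well (34.1 against 34.0, flat). Opening fully, retracting, then one confirming look.

Request:
move_arm(
  increments=[
    {"tx": 0,"ty": 0,"tz": 0,"rx": 0,"ry": 0,"rz": 0,"gripper": 1},
    {"tx": 0,"ty": 0,"tz": 0,"rx": 0,"ry": 0,"rz": 0,"gripper": 1},
    {"tx": 0,"ty": 0,"tz": -1.0,"rx": 0,"ry": 0,"rz": 0,"gripper": 1},
    {"tx": 0,"ty": 0,"tz": -2.5,"rx": 0,"ry": 0,"rz": 0,"gripper": 1},
    {"tx": 0,"ty": 0,"tz": -3,"rx": 0,"ry": 0,"rz": 0,"gripper": 1},
    {"tx": 0,"ty": 0,"tz": -3,"rx": 0,"ry": 0,"rz": 0,"gripper": 1},
    {"tx": 0,"ty": 0,"tz": -2,"rx": 0,"ry": 0,"rz": 0,"gripper": 1},
    {"tx": 0,"ty": 0,"tz": 0,"rx": 0,"ry": 0,"rz": 0,"gripper": 1},
    {"tx": 0,"ty": 0,"tz": 0,"rx": 0,"ry": 0,"rz": 0,"gripper": 1},
    {"tx": 0,"ty": 0,"tz": 0,"rx": 0,"ry": 0,"rz": 0,"gripper": 1},
  ],
)

```text
clock: 27.05
eef_pos: [553.9, 227.1, 228.9]
tcp_rot: [-3.141, 0.521, -2.845]
contact_force: [-0.5, 0.1, -0.4]
opening: 0.997
```

```bash
python3 face.py w15 17.5 21 34
python3 - <<'E'
from h import *
exec("""
f=np.load('f_w15.npz');m=r.camera_model('wrist');T=f['T'];d=f['d']
tip=np.array([598.1,239.5,145.4]);HX=np.cross(HY,HZ);B=np.c_[HX,HY,HZ]
g=np.argwhere(d>0);Q=(at_d(m,T,g,d[g[:,0],g[:,1]])-tip)@B;Q[:,2]+=45
for h,rad in ((34,22),(24,28),(14,34)):
    k=(abs(Q[:,2]-h)<2)&(np.hypot(Q[:,0],Q[:,1])<rad+6);print(h,np.round(cv2.minEnclosingCircle(Q[k,:2].astype(np.float32)),1) if 0 else cv2.minEnclosingCircle(Q[k,:2].astype(np.float32)),np.median(Q[k,2]))
""")
p=f['p'][120:330,150:420];cv2.imwrite('pics/w15c.png',cv2.resize(p[:,:,::-1],None,fx=2.6,fy=2.6))
E
```

```text
27.1 face height 34.14 want 34.0 tilt deg [-0.01 -0.08] 616 of 738 rms 0.48
34 ((-1.4801063537597656, -0.022538375109434128), 22.01082992553711) 34.1239993197333
24 ((-1.541182279586792, 0.11646979302167892), 28.071704864501953) 24.125324791289934
14 ((-1.5559667348861694, 0.04545791074633598), 34.09996032714844) 14.09422481903417
```

View pics/w15c.png

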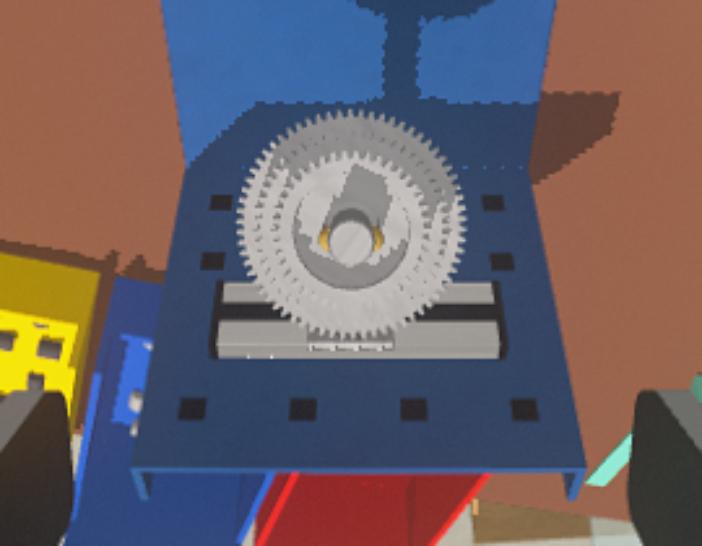

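The crop shows all three gears stacked on the pin around (350,225), with the balls in front of the smallest and the gripper clear. Handing in.

```bash
python3 -c "
from rig import r
print(r.sense()['contact_force'],r.sense()['qvel'].round(3)); print(r.sign_off())"
```

```text
[-0.20777335 -0.65092126  0.17122492] [-0.001  0.007 -0.    -0.     0.002 -0.   ]
the job is handed in; nothing more can be done
None
```

All three change gears are on the blue stand's hook, boss side inwards, largest, then middle, then smallest. I handed the job in at about 27 s of the 72 s allowed; it reports no verdict.

**How it went:** I found the pin end with the wrist camera rather than by touch, and every gear threaded on without catching it. Each was carried past the spring balls in the gripper and slid home by itself on release, so no extra push was needed.

**Last checks, after the gripper was clear:**

| Gear | Front face above collar (mm) | Target (mm) |
|---|---|---|
| Large | 14.1 | 14 |
| Medium | 24.1 | 24 |
| Small | 34.1 | 34 |

- **Squareness:** each gear's face was within about 0.2° of square to the pin just after release.
- **Centring:** the three gear axes agree within about 0.15 mm. All hang about 1.5 mm low on the pin, which is just the bore's slack.
- **Robot:** at hand-in it was still, and the wrist force was under 1 N.

**What went wrong on the way:**
- The first move call was refused because its rows had no gripper value.
- Joint 4 ran to its −1.3 limit when the tool was lined up with the pin. I therefore inserted the large gear tilted about 8°, and gripped the other two tilted 10° so they went on square.

I saw no bystander pushed in the pictures I took, but I did not measure their positions again at the end.

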